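# Weld check of a flanged pipe stub with a spring-tipped probe pen

### The arm

A 6-joint arm with a two-finger parallel gripper is mounted at the origin on a cart in front of the work surface, level with it; the furniture and walls round the work are solid. World frame = base frame: x ahead of the robot, y to its left, z up, the work surface at z = 0. Lengths are in m, angles in rad, forces in N, time in s.
With the tool pointing down it reaches from about 0.25 to 0.775 m from the base axis. Payload 8.9 kg.
Tool frame: the origin (TCP) lies between the finger pads; the fingertips stand bot.finger_overhang ahead of it and the grasp point (between the pads) lies 8 mm behind it (bot.finger_overhang is the distance from the TCP to the fingertips, in m); y points along the fingers, z is the direction in which the jaws open and shut, and the axes are right-handed (so a half turn about y gives the same grasp; the last joint's range is limited). The gripper opens to 85 mm and grips with 20 to 120 N. Pads are 22 mm wide; open, the fingers measure 114 mm over their backs; the gripper's body (76 mm by 85 mm) begins 54 mm behind the grasp point. The pads swing forward as they close: fully open they stand 13 mm farther back than shut.
Start: joints at [-0.139, 0.291, -0.153, 1.127, 0, 1.431], TCP at [0.525, 0, 0.242] pointing down, gripper open.
Joint ranges: [-2.52, 2.52], [-0.91, 1.74], [-1.3, 1.37], [-1.96, 2.02], [-1.52, 1.47], [-3.14, 3.14]. Speed limits (rad/s): [2.22, 2.22, 2.79, 3.14, 3.14, 3.14].

### API

Orientations are given as a rotation vector (axis times angle).
In Python, from cell import bot, vision gives the robot as it stands.
- The arm moves only by the tool carry_out, never from a script. Its argument "commands" is a list of rows, each a list of 4 numbers: the shift along the tool's x, y, z in mm, then the turn about the tool's y in rad. A call has exactly 8 rows; each row shifts and turns the commanded pose from where the row before left it, along the tool's axes as they then stand; what a row does not reach is not made up. A row lasts 1/10 s, in which the tool goes at most 50 mm and 8.59 degrees, less where a joint would pass 70% of its speed; a pose out of reach is approached as far as the arm can. A call is refused whole if a number of a shift passes 50 or a number of a turn 0.15, either way. A call with a gripper value outside its range is refused whole. "jaw" is the gripper's target within -1 to 1 (fully open at 1, half-way at 0, shut at -1), set as the call begins (left out, the last holds). The fingers move at their own pace and stop on an object; the grip force is fixed at half the most. Time passes only in rows, so rows that do not move let the fingers close, or fill a call up. It gives the time, the measured TCP pose, the force and the opening at its end, in the units of the state.
- bot.state(): the state, without advancing time (a new reading comes with each control period).
- vision.get_image(name): name is "scene" or "side" or "wrist"; returns a dict with "img" (400x640x3 uint8, red, green, blue), "depth" (400x640 float32, m along the optical axis (not along the pixel's ray), 0 where there is no reading), "fx", "fy", "cx", "cy" (pixels), "R" (3x3) and "t" (3): a world point X has camera coordinates R X + t. Camera axes: x right, y down, z forward; pixel columns grow to the right and rows downward; lengths in m; the calibration is good to about 2 mm. A picture is of the moment at which its call begins.
- bot.hand_in(): hands the job in, once; it reports no verdict.
Trained networks look in a picture, given as the dict that the camera call returned (one of the last four; its "shot" number tells which), for a name from the list of things; names that differ only in an ending like _2 or _b are one class to them, and where a whole thing is asked for, a point or a joint stands for the part that bears it (a point fixed in the world has none). Each returns a list of dicts, best first, with "confidence" (0 to 1); they miss things now and then, are a little off and sometimes report something else, mostly with a low value. They report only what shows in the picture. A call takes as long as a camera call. They do not tell look-alikes from the thing itself.
- vision.recognise(picture, name): "point" ([column, row] as shares, 0 to 1, of the picture: columns of its width, rows of its height, amid what is visible of it).
The state is a dict: "t": time; "joint_positions": joint angles; "joint_vel": joint speeds; "joint_efforts": joint torques, N m; "position": TCP position; "orientation": TCP orientation; "force": force on the tool from outside, world axes, zero at the start; "ft_torque": the same for the moment, N m; "width": opening from 0.0 (shut) to 1.0 (fully open).
Only numpy, scipy, OpenCV 4.12 (cv2) and the standard library are available. Lean on these libraries where they do the work, as an engineer would, in place of code of your own. Each camera call takes 0.05 s, during which the arm holds its last target.

### The job

Clamp the pipe flange hard into the V of the jig by swinging the red-gripped cam lever fully round, so it cannot shift while you check its weld. Then take the yellow probe pen out of its stand and, holding it upright with its sprung tip lightly pressed in, run the tip slowly (about 2 cm a second) along the weld between pipe and flange: one full turn, clockwise seen from above, from the red datum mark back to the mark. Put the pen back upright and fully home in its stand, leave the flange clamped, and leave the other things on the bench where they are.

Things in the scene. Friction and masses are not known exactly. Their poses are not given: they have to be found in the camera images.
- cam_lever (a joint): angle of the cam clamp's lever (rad): 0 = open, grows clockwise seen from above, 1.6 = end stop, fully clamped. Its rubber-tyred eccentric cam pushes the flange up to 5 mm into the V and then squeezes it with about 30 N. Turning it takes 1 N at the grip, up to 3 N over the last 0.5 rad; it stays where it is left.
- cam_pivot (a point): the lever's vertical pivot, at the level of the top of the jig's aluminium plate (170x205 mm, 12 thick), fixed to the jig. Axes are the jig's: from here the flange and the V lie toward +y. The lever's flat arm reaches 90 mm from the pivot, its top 24 mm above this point; it points along -y when the joint reads 0 and along -x when fully clamped.
- lever_knob (a point): middle of the upright red grip at the lever's end, 90 mm from the pivot: round, 21 mm in diameter, 50 mm tall, this point 25 mm above the lever's arm, 25 mm under the grip's top and 61 mm above the bench. It turns with the lever.
- nest (a point): centre of the nest, on top of the jig's plate (12 mm above the bench): the flange's axis stands here when the flange is pressed fully into the V of two dark bars (bar tops 14 mm above the plate).
- flange_axis (a point): centre of the flange's upper face, on the pipe's axis, 24 mm above the bench. Loose, smooth steel disc flange 110 mm in diameter, 12 thick, 0.9 kg, lying in the jig; at its middle a pipe stub 48 mm in diameter rises 22 mm above this face, with an 8 mm fillet weld round its foot. Its x axis points to the datum mark, a red 5 mm stripe across the flange and up the pipe.
- seam_0 (a point): start and end of the weld seam, at the red datum mark: where the lowest point of the pen's tip ball is when the ball rests on the middle of the weld, 29.8 mm from the pipe's axis and 3.3 mm above the flange's upper face. The seam is the full circle of that radius and height round the pipe's axis. Its axes are the flange's (x away from the pipe's axis through the mark).
- probe_grip (a point): middle of the 18 mm yellow handle of the probe pen, upright in its stand at first; z runs up the pen. Pen 160 mm, 90 g. Handle: 47 mm below to 40 above this point. Black collar 35 mm wide, underside 52 below; under it an 18 mm nose tapering to 9 mm at 90 below, then a 5 mm sprung tip with a 6 mm ball, its lowest point 120 mm below this point while the tip is out.
- probe_tip (a joint): how far the pen's sprung tip is pushed in along the pen (m): 0 = fully out, 0.012 = fully in. Spring 0.12 N/mm from about 0.5 N: half way in takes 1.2 N.
- tip_point (a point): lowest point of the ball of the pen's tip; it moves with the tip.
- stand_mouth (a point): centre of the mouth of the pen stand (grey round foot 82 mm in diameter, fixed; black upright tube, flared mouth 28 mm wide narrowing to 23 mm), 95 mm above the bench. The pen hangs in it by its collar, the underside of the collar on this level.
- pen_pot: bystander, to be left where it is: black pen pot with pencils, 82 mm wide, 178 high (origin: centre of the underside)
- pliers: bystander, to be left where it is: red-handled pliers, 173 mm long
- screwdriver: bystander, to be left where it is: screwdriver with red handle, 226 mm long
- calculator: bystander, to be left where it is: dark pocket calculator, 128x78 mm
- bar_round: bystander, to be left where it is: round steel bar, 25 mm thick, 210 long
- paste_jar: bystander, to be left where it is: white jar with blue lid, 56 mm wide, 70 high
- box_small: bystander, to be left where it is: brown card box, 63x89x61 mm
- marker_green: bystander, to be left where it is: green marker pen, 136 mm long
There are look-alikes about, which are no part of the job. What is meant by the part that bears flange_axis is not purple, and is the larger of those in its own colour.

How it is judged:
By the outcome, as a careful person would: the job done as asked, in the order asked, and still so for the second after the job is handed in, with the robot touching nothing.
It also fails if it takes over 72 s, if anything falls off the work surface, if the arm or the gripper's body presses on something with over 40 N, if the wrist force passes 120 N, or if a joint passes its speed limit or range.

## Working session

There is one attempt and no reset: what is moved stays moved. The work goes in short steps, Python scripts to look and compute and a tool call to move; the robot and the scene stay as the last step left them, time stands still between calls to the robot, and variables do not carry over. Pictures are saved under pics/ and viewed, and the job is handed in when it is done.

Besides the shell and the picture viewer there is one more tool, called after "Request:" in YAML: its name, and indented under it one key for each argument. carry_out: Moves the arm, as the interface text tells. Its arguments: {"type":"object","properties":{"commands":{"type":"array"},"jaw":{"type":"number"}},"required":["commands"]}

I'll start by taking pictures from all three cameras.

```bash
mkdir -p pics && ls && cat > h.py <<'E'
import numpy as np, cv2
from cell import bot, vision
def shot(name,fn=None):
    d=vision.get_image(name)
    if fn: cv2.imwrite('pics/'+fn,cv2.cvtColor(d['img'],cv2.COLOR_RGB2BGR))
    return d
def world(d,u,v,z=None,depth=None):
    ray=np.array([(u-d['cx'])/d['fx'],(v-d['cy'])/d['fy'],1.0])
    R=np.array(d['R']);t=np.array(d['t'])
    C=-R.T@t; r=R.T@ray
    if z is not None: return C+r*(z-C[2])/r[2]
    dp=depth if depth is not None else d['depth'][int(round(v)),int(round(u))]
    return C+r*dp
def proj(d,X):
    c=np.array(d['R'])@np.array(X)+np.array(d['t'])
    return np.array([d['fx']*c[0]/c[2]+d['cx'],d['fy']*c[1]/c[2]+d['cy']])
E
python3 - <<'E'
from h import *
for n in ['scene','side','wrist']:
    d=shot(n,n+'0.png')
    R=np.array(d['R']);print(n,d['shot'],d['fx'],d['cx'],d['cy'],'C',-R.T@np.array(d['t']),'fwd',R[2])
    for nm in ['cam_lever','lever_knob','flange_axis','nest','seam_0','cam_pivot','probe_grip','tip_point','stand_mouth']:
        try:
            for r in vision.recognise(d,nm)[:4]:
                u,v=r['point'][0]*640,r['point'][1]*400
                print(nm,round(r['confidence'],2),round(u),round(v),np.round(world(d,min(u,639),min(v,399)),3))
        except Exception as e: print(nm,e)
s=bot.state();print(s,bot.finger_overhang)
E
```

```text
pics
scene 1 434.5226097018423 320.89635719613494 196.66915176004858 C [-0.28696842 -0.73634221  0.7870067 ] fwd [ 0.64643453  0.5910453  -0.48248093]
cam_lever 0.74 348 246 [ 0.56  -0.08   0.035]
lever_knob 0.71 351 247 [ 0.56  -0.089  0.036]
flange_axis 0.74 305 282 [ 0.369 -0.086  0.013]
flange_axis 0.72 329 233 [0.577 0.012 0.029]
flange_axis 0.59 282 258 [0.385 0.022 0.026]
nest 0.87 329 242 [ 0.557 -0.006  0.011]
seam_0 0.88 332 231 [0.589 0.012 0.03 ]
seam_0 0.79 303 284 [ 0.359 -0.089  0.013]
seam_0 0.33 328 242 [ 0.556 -0.     0.009]
cam_pivot 0.61 332 244 [ 0.559 -0.016  0.008]
probe_grip 0.82 399 257 [ 0.496 -0.29   0.138]
tip_point 0.68 329 194 [0.742 0.165 0.044]
stand_mouth 0.91 392 291 [ 0.488 -0.289  0.033]
side 2 507.45724643872984 318.68295718786294 201.7824137159576 C [0.23735976 1.21172461 1.18563681] fwd [ 0.20514258 -0.71602568 -0.66725088]
cam_lever 0.47 333 194 [ 0.565 -0.112 -0.   ]
lever_knob 0.7 330 194 [ 0.564 -0.077  0.031]
lever_knob 0.58 304 275 [0.534 0.337 0.085]
flange_axis 0.72 310 214 [0.601 0.049 0.043]
flange_axis 0.55 372 230 [0.393 0.055 0.028]
[... 1385 characters left out ...]
]
{'t': 1.5, 'joint_positions': array([-1.39277043e-01,  2.90665930e-01, -1.53391800e-01,  1.12669896e+00,
        1.43389167e-05,  1.43150001e+00]), 'joint_vel': array([-3.17318488e-05,  2.36599155e-04,  7.29084527e-05, -5.65374035e-04,
       -3.19989248e-04,  1.44247284e-03]), 'joint_efforts': array([-1.05936244e-03, -5.37023377e+01,  3.31638336e+01,  1.92876432e-03,
       -2.66709867e-04,  3.62409946e-05]), 'position': array([5.25006167e-01, 1.95440720e-05, 2.42325884e-01]), 'orientation': array([-1.20917191,  1.20915913, -1.20919848]), 'force': array([-1.10701298, -1.1163925 ,  0.21033526]), 'ft_torque': array([ 0.04486781, -0.05320841, -0.01691405]), 'width': 0.9992612831231039} 0.011
```

View pics/scene0.png

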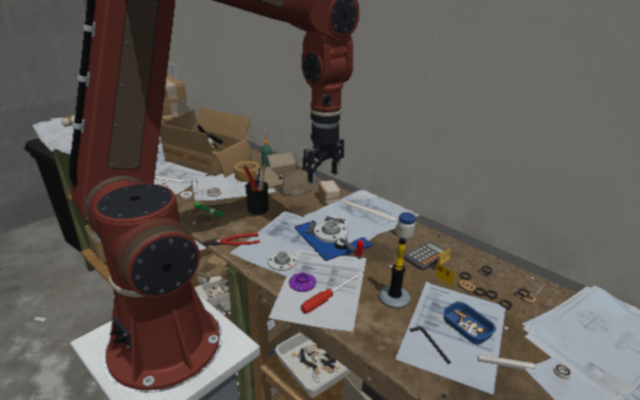

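View pics/side0.png

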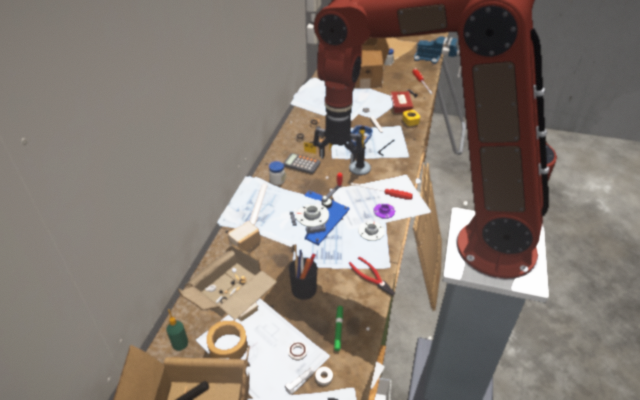

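View pics/wrist0.png

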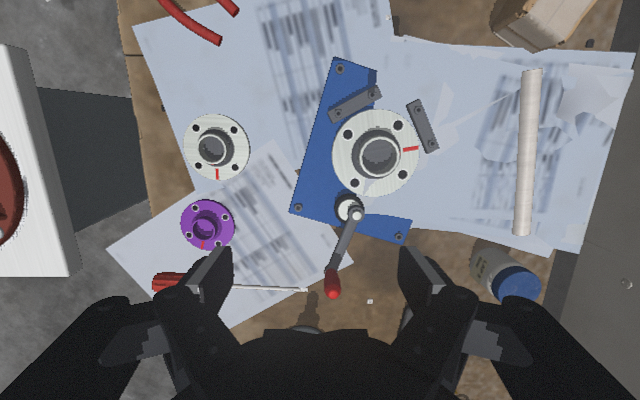

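Candidates for the flange in the wrist view: the large white one on the blue jig (375,153), a small white one (216,147) and a purple one (207,224). "Not purple, and the larger of its colour" points to the one at (375,153). I'll check it in a close crop and measure.

```bash
python3 - <<'E'
from h import *
import pickle
d=shot('wrist'); pickle.dump(d,open('w1.pkl','wb'))
s=shot('scene'); pickle.dump(s,open('s1.pkl','wb'))
c=d['img'][40:310,180:480]
cv2.imwrite('pics/w1crop.png',cv2.cvtColor(cv2.resize(c,None,fx=2.2,fy=2.2,interpolation=cv2.INTER_CUBIC),cv2.COLOR_RGB2BGR))
c=s['img'][190:320,270:440]
cv2.imwrite('pics/s1crop.png',cv2.cvtColor(cv2.resize(c,None,fx=4,fy=4,interpolation=cv2.INTER_CUBIC),cv2.COLOR_RGB2BGR))
from scipy.spatial.transform import Rotation as Ro
print(np.round(Ro.from_rotvec(bot.state()['orientation']).as_matrix(),3))
def heights(d,pts):
    for p in pts: print(p,np.round(world(d,*p),4))
heights(d,[(375,153),(345,140),(395,180),(346,105),(422,125),(333,285),(343,245),(350,208),(310,200),(300,150),(207,224),(240,150),(395,230)])
heights(s,[(399,250),(398,240),(394,296),(360,246)])
E
```

```text
[[ 0.  0.  1.]
 [-1. -0.  0.]
 [ 0. -1.  0.]]
(375, 153) [0.5991 0.0309 0.0242]
(345, 140) [0.5611 0.0468 0.0244]
(395, 180) [ 0.6267 -0.0034  0.0248]
(346, 105) [0.5608 0.0875 0.0269]
(422, 125) [0.6528 0.0647 0.0279]
(333, 285) [ 0.546  -0.1211  0.0799]
(343, 245) [ 0.5614 -0.0889  0.0363]
(350, 208) [ 0.5691 -0.038   0.0345]
(310, 200) [ 0.5174 -0.0337  0.0125]
(300, 150) [0.5043 0.0321 0.0011]
(207, 224) [ 0.3724 -0.0702  0.0079]
(240, 150) [0.4265 0.0328 0.0082]
(395, 230) [ 0.6362 -0.0774  0.012 ]
(399, 250) [ 0.497  -0.2869  0.1571]
(398, 240) [ 0.5005 -0.2783  0.1811]
(394, 296) [ 0.4904 -0.2947  0.0173]
(360, 246) [ 0.5407 -0.1358  0.0711]
```

View pics/w1crop.png

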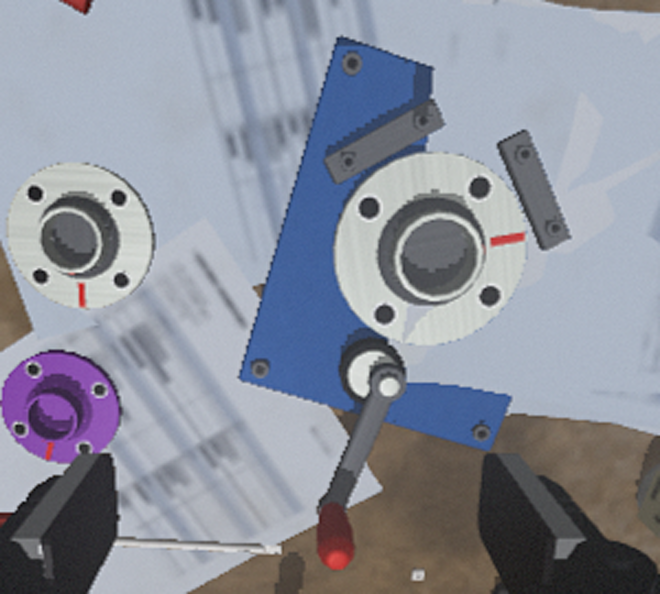

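View pics/s1crop.png

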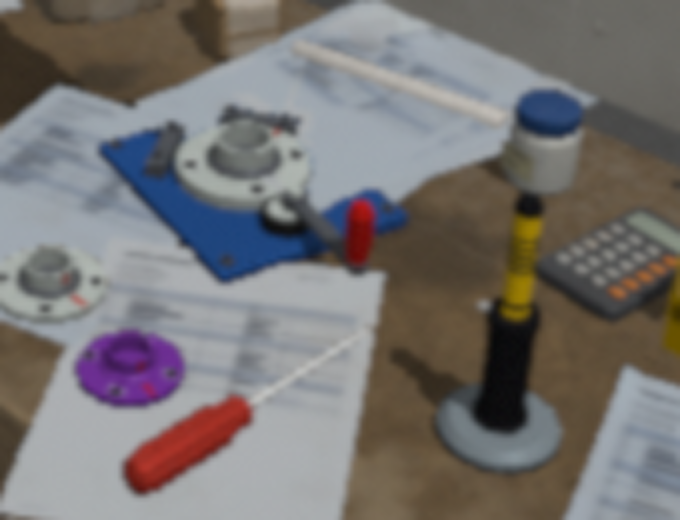

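The crop confirms the choice: the larger white flange sits on the blue jig, with its datum mark to the right at crop (508,240). The lever points down to the red knob at crop (337,555), and the pivot bolt is at (388,383). The screwdriver tip lies near the knob, so the fingers must stay high. Next I'll work out the jig geometry.

```bash
cat >> h.py <<'E'
def pts(d,mask):
    v,u=np.nonzero(mask&(d['depth']>0)); dp=d['depth'][v,u]
    cam=np.stack([(u-d['cx'])/d['fx']*dp,(v-d['cy'])/d['fy']*dp,dp],1)
    return (cam-np.array(d['t']))@np.array(d['R']),u,v
def redmask(img,smin=110):
    h=cv2.cvtColor(img,cv2.COLOR_RGB2HSV); return ((h[...,0]<8)|(h[...,0]>172))&(h[...,1]>smin)&(h[...,2]>60)
def pipefit(d,c0,zr=(0.0435,0.049)):
    P,u,v=pts(d,np.ones(d['depth'].shape,bool))
    m=(np.hypot(P[:,0]-c0[0],P[:,1]-c0[1])<0.035)&(P[:,2]>zr[0])&(P[:,2]<zr[1])
    return P[m]
E
python3 - <<'E'
from h import *
import pickle
d=pickle.load(open('w1.pkl','rb')); s=pickle.load(open('s1.pkl','rb'))
print('pivot bolt',[world(d,356.4,214,z=z).round(4) for z in (.036,.045)])
# bolt height
print(world(d,356.4,214).round(4))
for dd,c in((d,(333,285)),(s,(360,246))):
    m=redmask(dd['img'])
    P,u,v=pts(dd,m); k=(np.hypot(u-c[0],v-c[1])<25)&(P[:,2]>0.02)
    P=P[k]; print(len(P),P.min(0).round(4),P.max(0).round(4),P.mean(0).round(4)); t=P[P[:,2]>np.percentile(P[:,2],97)-.003];print('top',t.mean(0).round(4),t.min(0).round(4),t.max(0).round(4))
P=pipefit(d,(.598,.03)); print('pipe rim',len(P),P.mean(0),P.min(0),P.max(0))
c,ax,ang=cv2.fitEllipse((P[:,:2]*1e4).astype(np.float32)); print(c,ax)
# flange upper face
A,u,v=pts(d,np.ones(d['depth'].shape,bool)); 
m=(np.hypot(A[:,0]-.598,A[:,1]-.03)<0.07)&(abs(A[:,2]-.0243)<.003); F=A[m]
(cc,r)=cv2.minEnclosingCircle((F[:,:2]*1000).astype(np.float32)); print('flange',cc,r,len(F),F[:,2].mean())
# red mark
m=redmask(d['img'],80); Pm,u,v=pts(d,m); k=(np.hypot(Pm[:,0]-.6,Pm[:,1]-.03)<.06); print('mark',Pm[k].mean(0),k.sum())
# pen yellow in scene
h=cv2.cvtColor(s['img'],cv2.COLOR_RGB2HSV); my=(h[...,0]>18)&(h[...,0]<34)&(h[...,1]>120)
Py,u,v=pts(s,my); k=(np.hypot(u-399,v-257)<30)&(Py[:,2]>.08); Y=Py[k]
print('pen',len(Y),Y.mean(0),Y.min(0),Y.max(0))
for a in np.arange(.09,.2,.01):
    q=Y[(Y[:,2]>a)&(Y[:,2]<a+.01)]; 
    if len(q): print(round(a,2),q.mean(0).round(4),len(q))
E
```

```text
pivot bolt [array([ 0.5774, -0.0456,  0.036 ]), array([ 0.576 , -0.0425,  0.045 ])]
[ 0.5763 -0.0432  0.0429]
302 [ 0.5357 -0.1356  0.0408] [ 0.5549 -0.1192  0.0882] [ 0.545  -0.1251  0.0779]
top [ 0.5457 -0.1287  0.0861] [ 0.5387 -0.1356  0.0845] [ 0.5531 -0.123   0.0882]
85 [ 0.532  -0.1417  0.0344] [ 0.55   -0.1253  0.0859] [ 0.5396 -0.135   0.0626]
top [ 0.5418 -0.133   0.0841] [ 0.5357 -0.1373  0.0823] [ 0.5476 -0.129   0.0859]
pipe rim 379 [0.60054316 0.02951614 0.04626608] [0.57589553 0.00573101 0.04350263] [0.62409204 0.05273557 0.04885885]
(5995.080078125, 290.7320556640625) (439.7164001464844, 442.6059875488281)
flange (598.0283203125, 30.17198371887207) 69.85791015625 5846 0.024919519931635888
mark [0.64212528 0.03670616 0.02482577] 61
pen 208 [ 0.49825095 -0.28997735  0.13758891] [ 0.49157219 -0.2994826   0.09678091] [ 0.51863251 -0.27782928  0.18212783]
0.09 [ 0.5006 -0.2896  0.0987] 10
0.1 [ 0.4996 -0.2908  0.1033] 27
0.11 [ 0.4975 -0.289   0.115 ] 28
0.12 [ 0.498  -0.2902  0.125 ] 21
0.13 [ 0.4982 -0.2902  0.1344] 22
0.14 [ 0.4978 -0.2905  0.1452] 25
0.15 [ 0.4978 -0.2898  0.1554] 24
0.16 [ 0.4984 -0.2897  0.1647] 25
0.17 [ 0.498  -0.2896  0.175 ] 24
0.18 [ 0.495  -0.2922  0.1818] 2
```

Request:
carry_out:
  commands:
    - [26,18,4,0]
    - [26,18,4,0]
    - [26,18,4,0]
    - [26,18,4,0]
    - [24.5,18,4.5,0]
    - [0,0,0,0.115]
    - [0,0,0,0.115]
    - [0,0,0,0.115]
  jaw: -0.06

```text
t: 2.4
position: [0.5454, -0.1288, 0.152]
orientation: [-1.023, 1.463, -1.462]
force: [1.2, 0.5, -0.8]
width: 0.469
```

```bash
python3 - <<'E'
from h import *
import pickle
d=shot('wrist','w2.png'); pickle.dump(d,open('w2.pkl','wb'))
from scipy.spatial.transform import Rotation as Ro
s=bot.state();print(s['t'],s['joint_positions'].round(3),s['position'].round(4),s['width'],s['force'].round(2));print(Ro.from_rotvec(s['orientation']).as_matrix().round(3))
o=pickle.load(open('w1.pkl','rb'))
print('edge',world(o,334.5,57.3,z=.012),world(o,290,212,z=.012),world(o,410,243,z=.012))
m=redmask(d['img']);P,u,v=pts(d,m);k=(np.hypot(P[:,0]-.545,P[:,1]+.128)<.03)&(P[:,2]>.03);print(k.sum(),P[k].min(0),P[k].max(0))
t=P[k];t=t[t[:,2]>.083];print(t.mean(0))
E
```

```text
2.45 [-0.362  0.422 -0.207  0.942  0.     1.565] [ 0.5455 -0.1287  0.1521] 0.4723591095381844 [ 0.17  0.03 -0.03]
[[-0.349 -0.     0.937]
 [-0.937  0.    -0.349]
 [-0.    -1.    -0.   ]]
edge [0.54713272 0.1415379  0.012     ] [ 0.48989065 -0.0509809   0.012     ] [ 0.65908107 -0.09724433  0.012     ]
544 [ 0.53574248 -0.13937506  0.05194015] [ 0.55576003 -0.11992414  0.08842029]
[ 0.54590921 -0.12920325  0.0856309 ]
```

View pics/w2.png

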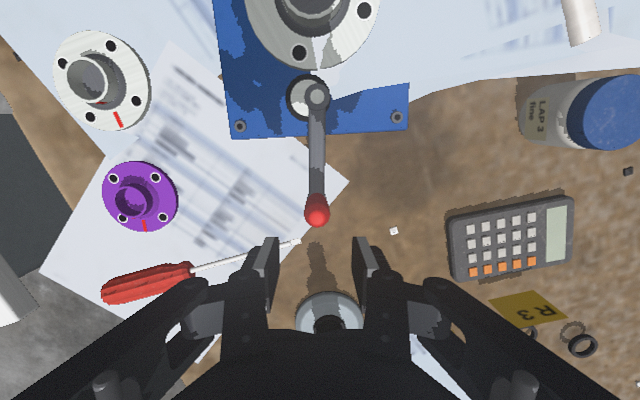

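The cage is centred on the knob: knob top at pixel (316,212), measured at (0.5457,-0.129), 90.9 mm from the pivot against the stated 90. I'll lower over it and compute the swing rows. Joint 6 range means the tool turn has to lag the lever by about 0.3 rad.

Request:
carry_out:
  commands:
    - [0,20,0,0]
    - [0,20,0,0]
    - [0,20,0,0]
    - [0,20,0,0]
    - [0,12,0,0]
    - [0,0,0,0]
    - [0,0,0,0]
    - [0,0,0,0]
  jaw: -0.22

```text
t: 3.25
position: [0.5462, -0.1287, 0.0613]
orientation: [-1.025, 1.457, -1.459]
force: [-0.1, 0.2, -0.4]
width: 0.39
```

```bash
cat > swing.py <<'E'
from h import *
from scipy.spatial.transform import Rotation as Ro
s=bot.state();p=s['position'];R=Ro.from_rotvec(s['orientation']).as_matrix()
print(s['t'],p.round(4),s['force'].round(2),s['width'],s['joint_positions'].round(3))
piv=np.array([.5763,-.0430])
th0=np.arctan2(p[1]-piv[1],p[0]-piv[0])%(2*np.pi)
th1=np.radians(158.5); n=24; yaw=1.2/n
pos=p[:2].copy(); Rc=R.copy()
for k in range(1,n+1):
    th=th0+(th1-th0)*k/n
    tgt=piv+.0908*np.array([np.cos(th),np.sin(th)])
    d=Rc.T@np.array([*(tgt-pos),0])*1000
    r=d.round(1); print([float(r[0]),0,float(r[2]),yaw],end=', ' if k%8 else '\n')
    pos=pos+(Rc@(np.array([r[0],0,r[2]])/1000))[:2]
    Rc=Rc@Ro.from_rotvec([0,yaw,0]).as_matrix()
E
python3 swing.py
```

```text
3.25 [ 0.5462 -0.1287  0.0613] [-0.11  0.16 -0.4 ] 0.3900248670443559 [-0.362  0.52  -0.318  0.731  0.     1.554]
[-0.2, 0, -6.1, 0.049999999999999996], [-0.3, 0, -6.1, 0.049999999999999996], [-0.3, 0, -6.0, 0.049999999999999996], [-0.5, 0, -6.1, 0.049999999999999996], [-0.6, 0, -6.1, 0.049999999999999996], [-0.7, 0, -6.0, 0.049999999999999996], [-0.7, 0, -6.0, 0.049999999999999996], [-0.9, 0, -6.1, 0.049999999999999996]
[-1.0, 0, -6.0, 0.049999999999999996], [-1.1, 0, -6.0, 0.049999999999999996], [-1.2, 0, -5.9, 0.049999999999999996], [-1.3, 0, -6.0, 0.049999999999999996], [-1.4, 0, -5.9, 0.049999999999999996], [-1.5, 0, -5.9, 0.049999999999999996], [-1.6, 0, -5.9, 0.049999999999999996], [-1.7, 0, -5.8, 0.049999999999999996]
[-1.7, 0, -5.8, 0.049999999999999996], [-1.9, 0, -5.8, 0.049999999999999996], [-2.0, 0, -5.8, 0.049999999999999996], [-2.1, 0, -5.7, 0.049999999999999996], [-2.2, 0, -5.7, 0.049999999999999996], [-2.3, 0, -5.6, 0.049999999999999996], [-2.4, 0, -5.6, 0.049999999999999996], [-2.4, 0, -5.6, 0.049999999999999996]
```

Request:
carry_out:
  commands:
    - [-0.2,0,-6.1,0.05]
    - [-0.3,0,-6.1,0.05]
    - [-0.3,0,-6.0,0.05]
    - [-0.5,0,-6.1,0.05]
    - [-0.6,0,-6.1,0.05]
    - [-0.7,0,-6.0,0.05]
    - [-0.7,0,-6.0,0.05]
    - [-0.9,0,-6.1,0.05]

```text
t: 4.05
position: [0.5067, -0.1015, 0.0614]
orientation: [-0.756, 1.732, -1.736]
force: [1.1, -1.8, -0.8]
width: 0.392
```

Request:
carry_out:
  commands:
    - [-1.0,0,-6.0,0.05]
    - [-1.1,0,-6.0,0.05]
    - [-1.2,0,-5.9,0.05]
    - [-1.3,0,-6.0,0.05]
    - [-1.4,0,-5.9,0.05]
    - [-1.5,0,-5.9,0.05]
    - [-1.6,0,-5.9,0.05]
    - [-1.7,0,-5.8,0.05]

```text
t: 4.85
position: [0.4867, -0.0583, 0.0614]
orientation: [-0.426, 1.984, -1.991]
force: [-1.2, -5.2, 0.0]
width: 0.392
```

```bash
python3 - <<'E'
from h import *
import pickle
d=shot('wrist','w3.png')
s=bot.state();print(s['t'],s['joint_positions'].round(3),s['position'].round(4),s['width'],s['force'].round(2))
m=redmask(d['img']);P,u,v=pts(d,m);k=(np.hypot(P[:,0]-s['position'][0],P[:,1]-s['position'][1])<.04)&(P[:,2]>.07);print(k.sum(),P[k].mean(0))
E
```

```text
4.9 [-2.660e-01  4.110e-01 -5.130e-01  6.450e-01 -1.000e-03  2.455e+00] [ 0.4864 -0.0574  0.0613] 0.3920031407921415 [-0.71 -2.12  1.11]
1558 [ 0.49225725 -0.06220909  0.08210295]
```

View pics/w3.png

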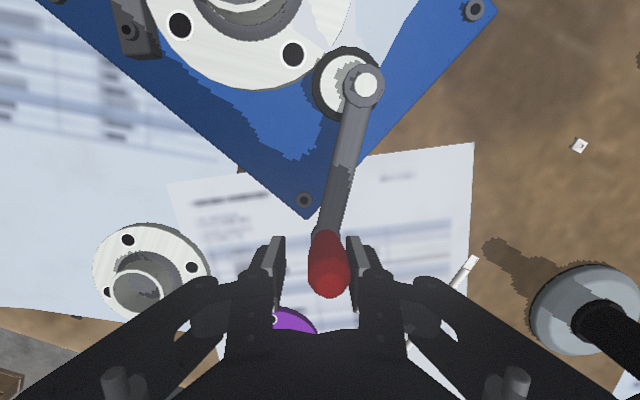

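The knob at (329,275) is caged and pushed by the right-hand pad. Continuing.

Request:
carry_out:
  commands:
    - [-1.7,0,-5.8,0.05]
    - [-1.9,0,-5.8,0.05]
    - [-2.0,0,-5.8,0.05]
    - [-2.1,0,-5.7,0.05]
    - [-2.2,0,-5.7,0.05]
    - [-2.3,0,-5.6,0.05]
    - [-2.4,0,-5.6,0.05]
    - [-2.4,0,-5.6,0.05]

```text
t: 5.7
position: [0.4911, -0.0104, 0.0611]
orientation: [-0.027, 2.206, -2.212]
force: [-4.8, -11.9, 5.5]
width: 0.389
```

```bash
python3 - <<'E'
from h import *
import pickle
d=shot('wrist','w4.png')
s=bot.state();print(s['t'],s['joint_positions'].round(3),s['position'].round(4),s['width'],s['force'].round(2))
m=redmask(d['img']);P,u,v=pts(d,m);k=(np.hypot(P[:,0]-s['position'][0],P[:,1]-s['position'][1])<.04)&(P[:,2]>.083);c=P[k].mean(0);print(k.sum(),c,np.degrees(np.arctan2(c[1]+.043,c[0]-.5763)),np.hypot(c[1]+.043,c[0]-.5763))
E
```

```text
5.75 [-0.168  0.414 -0.508  0.648 -0.004  2.953] [ 0.4912 -0.0106  0.0611] 0.39483440985440454 [-4.18 -8.    0.73]
792 [ 0.49300658 -0.0167315   0.08586163] 162.49612991128893 0.08733743291325513
```

View pics/w4.png

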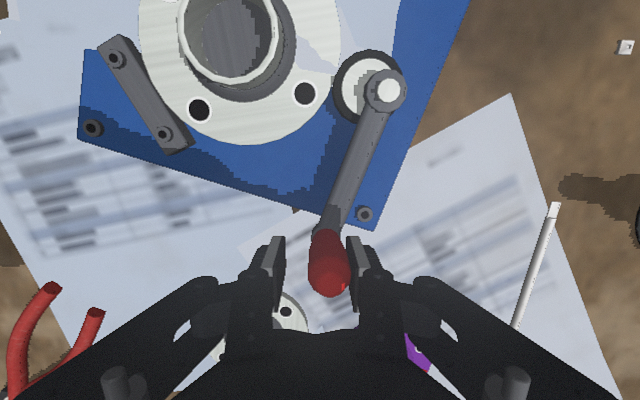

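Request:
carry_out:
  commands:
    - [-0.5,0,-1.5,0]
    - [-0.5,0,-1.5,0]
    - [0,0,0,0]
    - [0,0,0,0]
    - [0,0,0,0]
    - [0,0,0,0]
    - [0,0,0,0]
    - [0,0,0,0]

```text
t: 6.55
position: [0.4912, -0.0102, 0.061]
orientation: [-0.029, 2.201, -2.219]
force: [-6.8, -19.5, 3.9]
width: 0.393
```

```bash
python3 - <<'E'
from h import *
import pickle
d=shot('wrist','w5.png')
s=bot.state();print(s['t'],s['joint_positions'].round(3),s['position'].round(4),s['width'],s['force'].round(2))
m=redmask(d['img']);P,u,v=pts(d,m);k=(np.hypot(P[:,0]-s['position'][0],P[:,1]-s['position'][1])<.04)&(P[:,2]>.083);c=P[k].mean(0);print(k.sum(),c,np.degrees(np.arctan2(c[1]+.043,c[0]-.5763)),np.hypot(c[1]+.043,c[0]-.5763))
E
```

```text
6.6 [-0.164  0.415 -0.506  0.65  -0.008  2.953] [ 0.4912 -0.0102  0.061 ] 0.38847268677453267 [ -6.21 -20.03   3.46]
809 [ 0.49307952 -0.01662864  0.08571242] 162.41735141489437 0.0872988955501685
```

The last 3 mm commanded gave almost no movement while the force rose from 8 N to 20 N, so the lever is on its end stop. Its measured angle is 162.4°, against about 162.3° expected. I'll back off to centre and lift out.

Request:
carry_out:
  commands:
    - [0.5,0,3,0]
    - [0.5,0,3,0]
    - [0,0,2,0]
    - [0,-15,0,0]
    - [0,-35,0,0]
    - [0,-40,0,0]
    - [0,-40,0,0]
    - [0,-40,0,0]

```text
t: 7.4
position: [0.4912, -0.0141, 0.2323]
orientation: [-0.029, 2.208, -2.207]
force: [1.4, 0.1, 0.2]
width: 0.39
```

```bash
python3 - <<'E'
from h import *
import pickle
d=shot('wrist','w6.png');pickle.dump(d,open('w6.pkl','wb'))
s=bot.state();print(s['t'],s['joint_positions'].round(3),s['position'].round(4),s['width'],s['force'].round(2))
m=redmask(d['img']);P,u,v=pts(d,m);k=(np.hypot(P[:,0]-.491,P[:,1]+.016)<.04)&(P[:,2]>.083);c=P[k].mean(0);print(k.sum(),c,np.degrees(np.arctan2(c[1]+.043,c[0]-.5763)),np.hypot(c[1]+.043,c[0]-.5763))
E
```

```text
7.45 [-0.178  0.227 -0.249  1.085  0.     2.937] [ 0.494  -0.0146  0.2384] 0.3906326053184161 [ 2.94 -0.11  5.97]
170 [ 0.49178168 -0.01705198  0.08557211] 162.9329564869344 0.08841180012026444
```

View pics/w6.png

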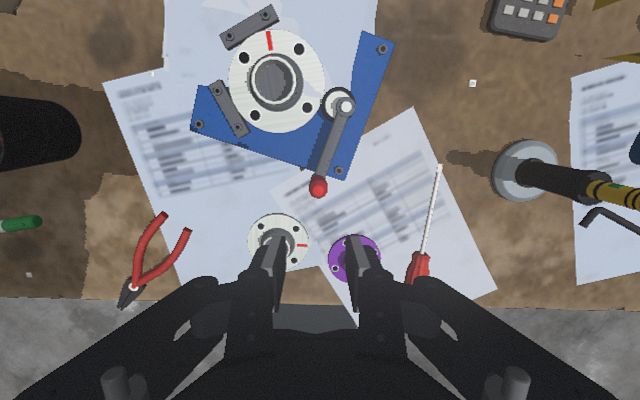

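The lever stayed clamped (162.9°) and the flange now sits against both bars, pixel centre (275,80). Next is the pen: unwind the tool to yaw 0 and go over the stand.

```bash
cat > plan.py <<'E'
from h import *
from scipy.spatial.transform import Rotation as Ro
def yaw(R): return np.arctan2(-R[1,2],R[0,2])  # cw
def plan(tgt,n,yawt=0.0,start=None,R=None):
    s=bot.state();p=np.array(s['position'] if start is None else start,float);R=Ro.from_rotvec(s['orientation']).as_matrix() if R is None else R
    y0=yaw(R); dy=round((yawt-y0)/n,3); p0=p.copy()
    print(s['t'],p.round(4),'yaw',y0)
    out=[]
    for k in range(1,n+1):
        g=p0+(np.array(tgt)-p0)*k/n
        d=(R.T@(g-p)*1000).round(1); out.append([*map(float,d),dy]); p=p+R@(d/1000); R=R@Ro.from_rotvec([0,dy,0]).as_matrix()
        if k%8==0 or k==n: print(out); out=[]
    return p
E
python3 - <<'E'
from plan import *
plan([.504,-.2865,.2384],16,0.0)
E
```

```text
7.45 [ 0.494  -0.0146  0.2384] yaw 1.5440190360077657
[[-0.2, 0.0, 17.0, np.float64(-0.097)], [1.5, 0.1, 16.9, np.float64(-0.097)], [3.1, -0.0, 16.8, np.float64(-0.097)], [4.7, 0.0, 16.3, np.float64(-0.097)], [6.3, 0.0, 15.8, np.float64(-0.097)], [7.8, 0.1, 15.1, np.float64(-0.097)], [9.2, -0.0, 14.3, np.float64(-0.097)], [10.5, 0.0, 13.4, np.float64(-0.097)]]
[[11.8, 0.1, 12.2, np.float64(-0.097)], [12.9, -0.0, 11.1, np.float64(-0.097)], [14.0, 0.0, 9.7, np.float64(-0.097)], [14.8, 0.0, 8.4, np.float64(-0.097)], [15.5, 0.1, 6.8, np.float64(-0.097)], [16.2, -0.0, 5.4, np.float64(-0.097)], [16.6, 0.0, 3.7, np.float64(-0.097)], [16.8, 0.0, 2.2, np.float64(-0.097)]]
```

Request:
carry_out:
  commands:
    - [-0.2,0,17,-0.097]
    - [1.5,0,16.9,-0.097]
    - [3.1,0,16.8,-0.097]
    - [4.7,0,16.3,-0.097]
    - [6.3,0,15.8,-0.097]
    - [7.8,0,15.1,-0.097]
    - [9.2,0,14.3,-0.097]
    - [10.5,0,13.4,-0.097]
  jaw: 0.6

```text
t: 8.25
position: [0.4964, -0.1509, 0.2305]
orientation: [-0.744, 1.746, -1.746]
force: [0.4, 0.6, -0.0]
width: 0.805
```

Request:
carry_out:
  commands:
    - [11.8,0,12.2,-0.097]
    - [12.9,0,11.1,-0.097]
    - [14,0,9.7,-0.097]
    - [14.8,0,8.4,-0.097]
    - [15.5,0,6.8,-0.097]
    - [16.2,0,5.4,-0.097]
    - [16.6,0,3.7,-0.097]
    - [16.8,0,2.2,-0.097]

```text
t: 9.05
position: [0.5012, -0.2869, 0.2305]
orientation: [-1.214, 1.2, -1.201]
force: [0.6, -0.2, 0.2]
width: 0.801
```

```bash
python3 - <<'E'
from h import *
import pickle
d=shot('wrist','w7.png');pickle.dump(d,open('w7.pkl','wb'))
s=bot.state();print(s['t'],s['joint_positions'].round(3),s['position'].round(4),s['orientation'],s['width'],s['force'].round(2))
h=cv2.cvtColor(d['img'],cv2.COLOR_RGB2HSV); my=(h[...,0]>18)&(h[...,0]<34)&(h[...,1]>120)
P,u,v=pts(d,my); k=(np.hypot(P[:,0]-.504,P[:,1]+.2865)<.04)&(P[:,2]>.08);Y=P[k];print(k.sum(),Y.mean(0),Y.min(0),Y.max(0))
A,u,v=pts(d,np.ones(d['depth'].shape,bool));k=(np.hypot(A[:,0]-.504,A[:,1]+.2865)<.03)&(A[:,2]>.08)
A=A[k]
for a in np.arange(.08,.2,.01):
    q=A[(A[:,2]>a)&(A[:,2]<a+.01)]
    if len(q): print(round(a,2),len(q),q.mean(0).round(4),q.min(0).round(4),q.max(0).round(4))
E
```

```text
9.1 [-0.649  0.399 -0.028  1.143 -0.     0.905] [ 0.5013 -0.2892  0.2303] [-1.21721361  1.1958969  -1.19848192] 0.8003810622314037 [-1.57 -1.87 -0.22]
246 [ 0.50316677 -0.27917286  0.14686282] [ 0.49587455 -0.2851054   0.10108548] [ 0.51186826 -0.27735093  0.1771776 ]
0.08 10 [ 0.5043 -0.2718  0.0817] [ 0.4983 -0.2736  0.0803] [ 0.5127 -0.2712  0.0833]
0.09 153 [ 0.5045 -0.2787  0.0986] [ 0.4877 -0.2993  0.0937] [ 0.5212 -0.2694  0.1   ]
0.1 417 [ 0.504  -0.2814  0.1012] [ 0.4878 -0.2986  0.1   ] [ 0.5212 -0.2695  0.1099]
0.11 51 [ 0.5033 -0.2794  0.1144] [ 0.4958 -0.2851  0.11  ] [ 0.5116 -0.2773  0.1199]
0.12 66 [ 0.5052 -0.28    0.1251] [ 0.496  -0.2848  0.1202] [ 0.514  -0.2775  0.1296]
0.13 56 [ 0.5037 -0.2795  0.1357] [ 0.4954 -0.2861  0.1301] [ 0.5123 -0.2775  0.14  ]
0.14 70 [ 0.504  -0.2797  0.1457] [ 0.4956 -0.2852  0.1403] [ 0.5134 -0.2772  0.1498]
0.15 70 [ 0.5038 -0.2791  0.1549] [ 0.4958 -0.285   0.1501] [ 0.5123 -0.2771  0.1599]
0.16 104 [ 0.5043 -0.2797  0.1648] [ 0.4959 -0.2868  0.1601] [ 0.5135 -0.2772  0.17  ]
0.17 91 [ 0.5039 -0.2794  0.1751] [ 0.4955 -0.2863  0.17  ] [ 0.5124 -0.2773  0.1798]
0.18 533 [ 0.5043 -0.2847  0.1864] [ 0.4957 -0.2945  0.1801] [ 0.5129 -0.2772  0.1897]
```

View pics/w7.png

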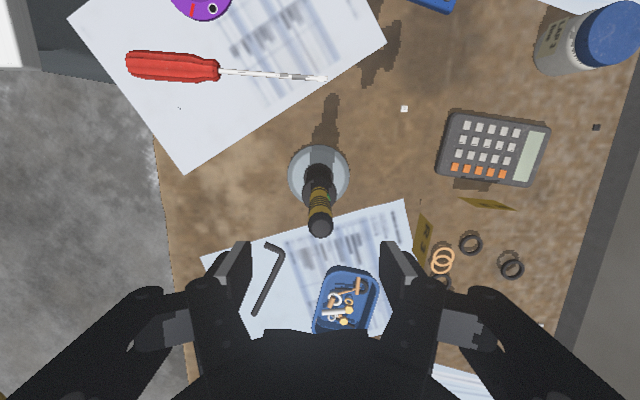

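The pen top is at pixel (320,225). Its axis measures (0.5043,-0.286), consistent between cameras and over its height. Correcting the offset and descending.

Request:
carry_out:
  commands:
    - [-2,0,2,0]
    - [-1,10,1,0]
    - [0,20,0,0]
    - [0,20,0,0]
    - [0,20,0,0]
    - [0,15,0,0]
    - [0,6.5,0,0]
    - [0,0,0,0]

```text
t: 9.9
position: [0.5035, -0.2821, 0.1378]
orientation: [-1.213, 1.206, -1.202]
force: [-0.2, 0.1, -0.3]
width: 0.803
```

```bash
python3 - <<'E'
from plan import *
import pickle
d=shot('wrist','w8.png');pickle.dump(d,open('w8.pkl','wb'))
s=bot.state();print(s['t'],s['position'].round(4),s['orientation'],s['width'],s['force'].round(2));print(Ro.from_rotvec(s['orientation']).as_matrix().round(4))
E
```

```text
9.95 [ 0.504  -0.2826  0.1388] [-1.2125061   1.2043733  -1.20358313] 0.7984378051994259 [-0.65 -0.06 -0.02]
[[ 7.1e-03 -3.0e-04  1.0e+00]
 [-1.0e+00  3.0e-04  7.1e-03]
 [-4.0e-04 -1.0e+00 -3.0e-04]]
```

View pics/w8.png

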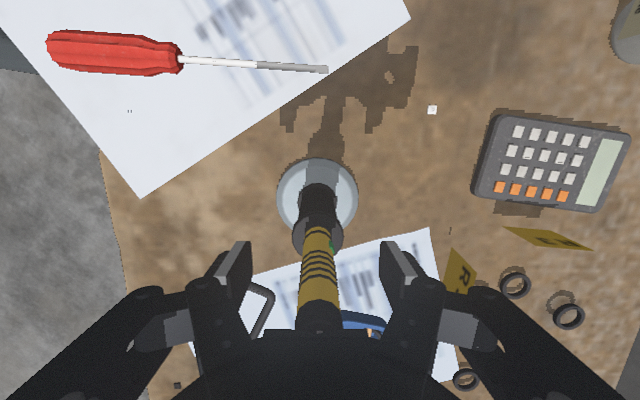

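Request:
carry_out:
  commands:
    - [3.4,0,0,0]
    - [0,0,0,0]
    - [0,0,0,0]
    - [0,0,0,0]
    - [0,0,0,0]
    - [0,0,0,0]
    - [0,0,0,0]
    - [0,0,0,0]
  jaw: -1

```text
t: 10.75
position: [0.5043, -0.2869, 0.1393]
orientation: [-1.212, 1.203, -1.205]
force: [0.4, -0.9, 5.6]
width: 0.197
```

```bash
python3 - <<'E'
from plan import *
import pickle
s=bot.state();print(s['t'],s['position'].round(4),s['orientation'],s['width'],s['force'].round(2),s['ft_torque'].round(3));print(Ro.from_rotvec(s['orientation']).as_matrix().round(4))
E
```

```text
10.75 [ 0.5043 -0.2869  0.1393] [-1.21249695  1.20326649 -1.20486205] 0.19696974564183445 [ 0.4  -0.93  5.58] [ 0.015  0.122 -0.041]
[[ 7.e-03  7.e-04  1.e+00]
 [-1.e+00 -7.e-04  7.e-03]
 [ 7.e-04 -1.e+00  7.e-04]]
```

Request:
carry_out:
  commands:
    - [0,-8,0,0]
    - [0,-12,0,0]
    - [0,-15,0,0]
    - [0,-20,0,0]
    - [0,-20,0,0]
    - [0,-15,0,0]
    - [0,-10,0,0]
    - [0,0,0,0]

```text
t: 11.55
position: [0.5046, -0.2871, 0.2405]
orientation: [-1.212, 1.202, -1.206]
force: [-0.3, -0.2, -0.2]
width: 0.194
```

```bash
python3 - <<'E'
from plan import *
import pickle
d=shot('wrist','w9.png');pickle.dump(d,open('w9.pkl','wb'))
e=shot('scene','s9.png');pickle.dump(e,open('s9.pkl','wb'))
s=bot.state();print(s['t'],s['position'].round(4),s['orientation'],s['width'],s['force'].round(2),s['ft_torque'].round(3))
cv2.imwrite('pics/s9c.png',cv2.cvtColor(cv2.resize(e['img'][130:320,320:480],None,fx=3,fy=3,interpolation=cv2.INTER_CUBIC),cv2.COLOR_RGB2BGR))
E
```

```text
11.65 [ 0.5039 -0.2866  0.2385] [-1.21252886  1.20430224 -1.20376127] 0.19698888550381724 [-0.92  0.45 -1.48] [-0.012  0.046  0.015]
```

View pics/w9.png

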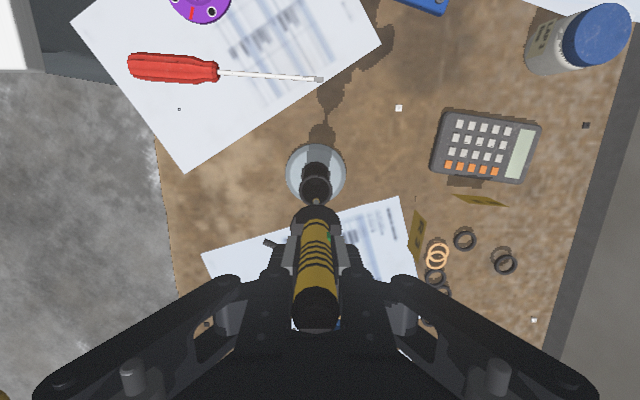

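View pics/s9c.png

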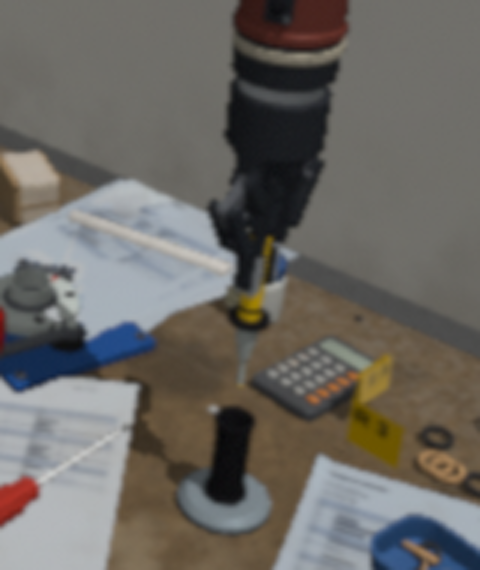

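The pen is out and held upright. Its tip ball shows in the wrist view at about (316,201), just beyond the collar. I'll check pen tilt and tip position against projections from the TCP.

```bash
python3 - <<'E'
from plan import *
import pickle
d=pickle.load(open('w9.pkl','rb'));e=pickle.load(open('s9.pkl','rb'))
p=np.array([.5041,-.2868,.2385])
for n,z in (('tip',-.112),('nose',-.082),('collarbot',-.044),('handlebot',-.039),('top',.048)):
    X=p+[0,0,z]; print(n,'wrist',proj(d,X).round(1),'scene',proj(e,X).round(1))
X=p+[0,0,-.112]; print('x+5mm',proj(d,X+[.005,0,0]).round(1),'y+5',proj(d,X+[0,.005,0]).round(1), 'scene x+5',proj(e,X+[.005,0,0]).round(1),proj(e,X+[0,.005,0]).round(1))
c=d['img'][160:260,260:370];cv2.imwrite('pics/w9c.png',cv2.cvtColor(cv2.resize(c,None,fx=6,fy=6,interpolation=cv2.INTER_NEAREST),cv2.COLOR_RGB2BGR))
c=e['img'][200:270,380:430];cv2.imwrite('pics/s9d.png',cv2.cvtColor(cv2.resize(c,None,fx=8,fy=8,interpolation=cv2.INTER_NEAREST),cv2.COLOR_RGB2BGR))
E
```

```text
tip wrist [315.  199.2] scene [399.2 258.7]
nose wrist [315.1 209.4] scene [400.6 249. ]
collarbot wrist [315.2 226.6] scene [402.3 236.3]
handlebot wrist [315.2 229.4] scene [402.6 234.6]
top wrist [315.8 319.3] scene [406.9 203.7]
x+5mm [320.5 199.3] y+5 [315.1 194. ] scene x+5 [400.3 257.9] [397.5 257.9]
```

View pics/w9c.png

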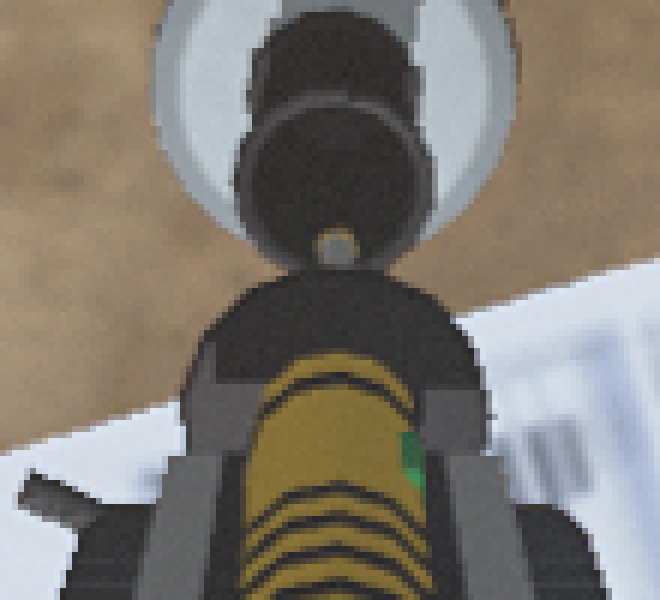

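View pics/s9d.png

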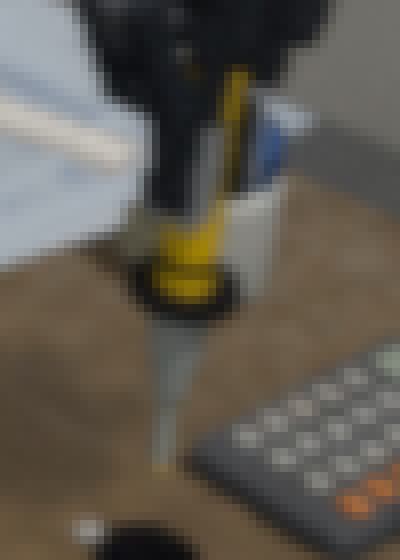

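The tip ball centre is at wrist pixel (315.5,200.3), predicted (315,200.2), and the scene view agrees. So the pen is straight, with tip = TCP − 112 mm in z. Now over to the flange to measure it clamped.

Request:
carry_out:
  commands:
    - [-25,0,10,0]
    - [-36,0,15,0]
    - [-36,0,15,0]
    - [-36,0,16,0]
    - [-36,0,15,0]
    - [-36,0,15,0]
    - [-22,0,10,0]
    - [0,0,0,0]

```text
t: 12.45
position: [0.5987, -0.0559, 0.2375]
orientation: [-1.215, 1.203, -1.2]
force: [-0.8, -1.2, -1.8]
width: 0.193
```

Request:
carry_out:
  commands:
    - [0,0,0,0]
    - [0,0,0,0]
    - [0,0,0,0]
    - [0,0,0,0]
    - [0,0,0,0]
    - [0,0,0,0]
    - [0,0,0,0]
    - [0,0,0,0]

```text
t: 13.25
position: [0.5984, -0.059, 0.2388]
orientation: [-1.212, 1.204, -1.204]
force: [0.2, -0.2, -1.3]
width: 0.189
```

```bash
python3 - <<'E'
from plan import *
import pickle
d=shot('wrist','w10.png');pickle.dump(d,open('w10.pkl','wb'))
s=bot.state();print(s['t'],s['position'].round(4),s['orientation'],s['width'],s['force'].round(2),s['ft_torque'].round(3),s['joint_positions'].round(3))
d2=shot('scene','s10.png');pickle.dump(d2,open('s10.pkl','wb'))
d3=shot('side','d10.png');pickle.dump(d3,open('d10.pkl','wb'))
p=s['position'];print('tip pred',proj(d,p+[0,0,-.109]))
c=d['img'][60:260,200:460];cv2.imwrite('pics/w10c.png',cv2.cvtColor(cv2.resize(c,None,fx=3,fy=3,interpolation=cv2.INTER_NEAREST),cv2.COLOR_RGB2BGR))
E
```

```text
13.3 [ 0.5984 -0.059   0.2388] [-1.21250756  1.20402642 -1.20398745] 0.1961413338456541 [-0.49 -0.2  -0.85] [-0.009 -0.006  0.017] [-0.22   0.439  0.058  1.189  0.     1.344]
tip pred [315.83674546 201.15514297]
```

View pics/w10c.png

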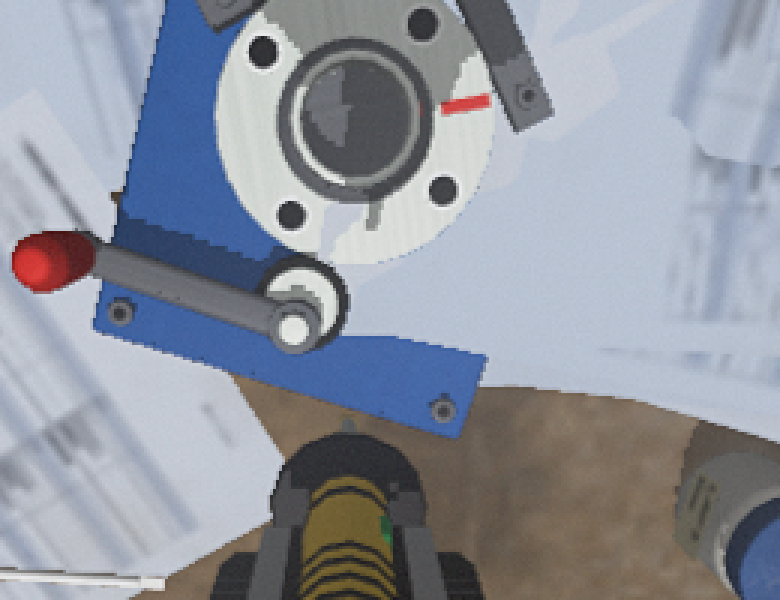

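In this crop the dark weld ring, four bolt holes and the red mark at (465,105) are all clear, and the lever is still clamped. I'll fit the flange centre in several independent ways.

```bash
cat > fl.py <<'E'
from plan import *
import pickle,sys
from scipy.optimize import least_squares
def circ(XY):
    f=lambda q:np.hypot(XY[:,0]-q[0],XY[:,1]-q[1])-q[2]
    r=least_squares(f,[*XY.mean(0),.03],loss='soft_l1',f_scale=.0005);return r.x,np.std(f(r.x))
def analyse(d,holes=None):
    g=cv2.GaussianBlur(cv2.cvtColor(d['img'],cv2.COLOR_RGB2GRAY),(0,0),0.8)
    up=4; big=cv2.resize(g,None,fx=up,fy=up,interpolation=cv2.INTER_CUBIC)
    def zw(u,v,z): return world(d,u,v,z=z)[:2]
    c0=np.array([.5985,.0335])
    # contours by threshold, fit all which are circle-like near c0
    for th in (60,70,80,100,120):
        cs,_=cv2.findContours((big<th).astype(np.uint8),cv2.RETR_LIST,cv2.CHAIN_APPROX_NONE)
        for c in cs:
            if len(c)<60: continue
            q=(c[:,0,:]+.5)/up-.5
            XY=np.array([zw(u,v,.024) for u,v in q]); x,sd=circ(XY)
            if np.hypot(*(x[:2]-c0))<.06 and sd<.0008 and x[2]<.06: print('th',th,'n',len(c),'ctr',x[:2].round(4),'r',x[2].round(4),'sd',round(sd,5), 'ellcenter px',q.mean(0).round(1))
    P,u,v=pts(d,np.ones(g.shape,bool)); rr=np.hypot(P[:,0]-c0[0],P[:,1]-c0[1])
    k=(rr<.03)&(P[:,2]>.0445)&(P[:,2]<.048); T=P[k]; print('rim n',k.sum(),'z',np.median(T[:,2]))
    img=np.zeros(g.shape,np.uint8); 
    mm=np.zeros(g.shape,bool); mm[v[k],u[k]]=True
    cs,_=cv2.findContours(mm.astype(np.uint8),cv2.RETR_EXTERNAL,cv2.CHAIN_APPROX_NONE); c=max(cs,key=len)[:,0,:]
    XY=np.array([zw(a,b,.046) for a,b in c]); print('rim outer fit z.046',*circ(XY))
    k=(rr>.036)&(rr<.052); print('face z',np.median(P[k,2]))
    m=redmask(d['img'],80); Pm,um,vm=pts(d,m); k=(np.hypot(Pm[:,0]-c0[0],Pm[:,1]-c0[1])<.06)&(abs(Pm[:,2]-.024)<.006)
    mk=np.array([zw(a,b,.024) for a,b in zip(um[k],vm[k])]);print('mark',mk.mean(0),k.sum())
    return mk.mean(0)
if __name__=='__main__': analyse(pickle.load(open(sys.argv[1],'rb')))
E
python3 fl.py w10.pkl
```

```text
th 60 n 88 ctr [0.5647 0.0588] r 0.0041 sd 0.00012 ellcenter px [287.2  76.8]
th 60 n 92 ctr [0.6255 0.069 ] r 0.0042 sd 0.00013 ellcenter px [340.3  67.6]
th 70 n 78 ctr [ 0.5748 -0.002 ] r 0.0039 sd 0.00012 ellcenter px [296.5 131.4]
th 70 n 75 ctr [0.6356 0.0083] r 0.0035 sd 0.00014 ellcenter px [347.2 122.9]
th 70 n 92 ctr [0.5647 0.0589] r 0.0044 sd 0.00011 ellcenter px [287.2  76.8]
th 70 n 100 ctr [0.6255 0.069 ] r 0.0047 sd 0.0001 ellcenter px [340.3  67.7]
th 80 n 84 ctr [ 0.5748 -0.002 ] r 0.0043 sd 0.0001 ellcenter px [296.5 131.3]
th 80 n 82 ctr [0.6358 0.0082] r 0.0042 sd 0.0001 ellcenter px [347.2 123. ]
th 80 n 95 ctr [0.5647 0.0588] r 0.0046 sd 0.0001 ellcenter px [287.2  76.8]
th 80 n 108 ctr [0.6256 0.069 ] r 0.005 sd 0.0001 ellcenter px [340.4  67.6]
th 100 n 91 ctr [ 0.5749 -0.002 ] r 0.0048 sd 0.00011 ellcenter px [296.6 131.4]
th 100 n 92 ctr [0.6358 0.0081] r 0.0047 sd 0.0001 ellcenter px [347.1 123. ]
th 100 n 103 ctr [0.5647 0.0588] r 0.005 sd 0.0001 ellcenter px [287.2  76.8]
th 100 n 117 ctr [0.6256 0.0689] r 0.0056 sd 0.0001 ellcenter px [340.4  67.7]
th 120 n 99 ctr [ 0.5749 -0.002 ] r 0.0051 sd 0.0001 ellcenter px [296.6 131.4]
th 120 n 100 ctr [0.6358 0.0081] r 0.0051 sd 0.0001 ellcenter px [347.2 123. ]
th 120 n 439 ctr [0.601  0.0352] r 0.0218 sd 0.0003 ellcenter px [318.4  98.5]
th 120 n 509 ctr [0.5999 0.0344] r 0.0253 sd 0.00036 ellcenter px [317.6  99.2]
th 120 n 110 ctr [0.5648 0.0588] r 0.0053 sd 0.0001 ellcenter px [287.2  76.9]
th 120 n 610 ctr [0.6006 0.0341] r 0.0303 sd 0.00037 ellcenter px [318.1  99.1]
th 120 n 127 ctr [0.6256 0.0689] r 0.0061 sd 0.00013 ellcenter px [340.4  67.7]
rim n 416 z 0.04624718053162648
rim outer fit z.046 [0.60064845 0.03315662 0.02319801] 0.00040124639024597574
face z 0.024654354990418216
mark [0.64315241 0.04057337] 70
```

Centre from the hole diagonals is (0.6002,0.0335), from the pipe rim (0.6006,0.0332). The datum mark direction is 9.5°, which agrees with the holes (54.5°−45°). That puts seam_0 at about (0.630,0.038). I'll move above it and hold.

Request:
carry_out:
  commands:
    - [-15,5,5,0]
    - [-20,10,7,0]
    - [-22,10,7,0]
    - [-22,10,7,0]
    - [-18.1,10,6,0]
    - [0,19,0,0]
    - [0,20,0,0]
    - [0,0,0,0]

```text
t: 14.2
position: [0.628, 0.0393, 0.1518]
orientation: [-1.216, 1.207, -1.201]
force: [-0.1, -0.4, -0.5]
width: 0.194
```

Request:
carry_out:
  commands:
    - [0,0,0,0]
    - [0,0,0,0]
    - [0,0,0,0]
    - [0,0,0,0]
    - [0,0,0,0]
    - [0,0,0,0]
    - [0,0,0,0]
    - [0,0,0,0]

```text
t: 15.0
position: [0.6297, 0.0383, 0.1548]
orientation: [-1.212, 1.204, -1.204]
force: [-0.2, 0.6, -1.3]
width: 0.189
```

```bash
python3 - <<'E'
from plan import *
import pickle
d=shot('wrist','w11.png');pickle.dump(d,open('w11.pkl','wb'))
s=bot.state();print(s['t'],s['position'].round(4),s['orientation'],s['width'],s['force'].round(2),s['ft_torque'].round(3),s['joint_positions'].round(3))
p=s['position'];print('tip pred',proj(d,p+[0,0,-.109]).round(1),'seam0',proj(d,[.6297,.0383,.0273+.003]).round(1))
for a in range(0,360,30):
    q=np.radians(a);print(a,proj(d,[.6003+.032*np.cos(q),.0334+.032*np.sin(q),.024]).round(1),end=';')
im=d['img'].copy()
c=im[130:260,200:380];c=cv2.resize(c,None,fx=4,fy=4,interpolation=cv2.INTER_CUBIC)
for r,z,col in((.032,.024,(0,255,0)),(.024,.046,(255,0,255)),(.055,.024,(0,255,255))):
    poly=np.array([(proj(d,[.6003+r*np.cos(q),.0334+r*np.sin(q),z])-[200,130]+.5)*4 for q in np.linspace(0,2*np.pi,120)]).astype(int)
    cv2.polylines(c,[poly],True,col,1)
cv2.imwrite('pics/w11c.png',cv2.cvtColor(c,cv2.COLOR_RGB2BGR))
E
```

```text
15.05 [0.6297 0.0383 0.1547] [-1.21261906  1.20414763 -1.20399961] 0.19465204526009963 [-0.22 -0.83 -0.67] [0.035 0.005 0.015] [-0.055  0.547  0.008  1.033 -0.     1.509]
tip pred [315.8 201.2] seam0 [315.8 196.7]
0 [318.4 199.8];30 [314.1 183.9];60 [301.9 171.8];90 [285.1 167.2];120 [268.4 171.5];150 [256.8 183.4];180 [253.3 199.3];210 [258.4 214.7];240 [270.6 225.8];270 [286.5 229.9];300 [302.3 226. ];330 [313.9 215.1];
```

View pics/w11c.png

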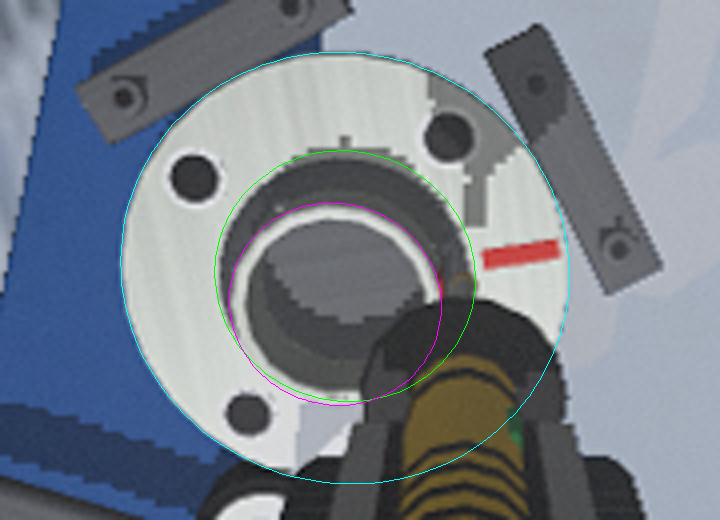

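View pics/w11.png

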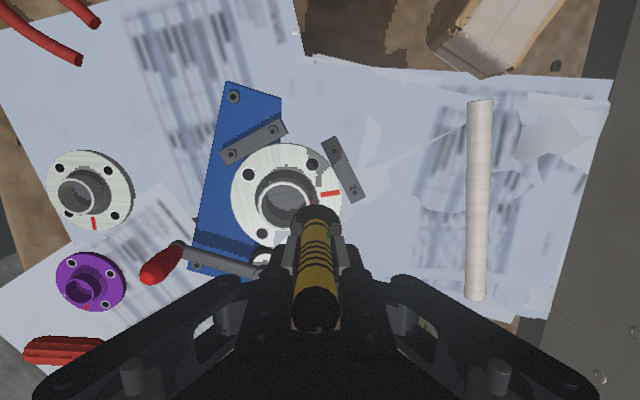

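The model circles overlay the flange edge, weld and pipe rim within about 0.5 mm, and the tip is above the mark at crop (460,280). I'll use centre (0.6005,0.0334). Descending to about 5 mm press, so TCP z ≈ 0.1343.

Request:
carry_out:
  commands:
    - [0,4,0.2,0]
    - [0,4,0,0]
    - [0,4,0,0]
    - [0,3,0,0]
    - [0,2,0,0]
    - [0,2,0,0]
    - [0,1.4,0,0]
    - [0,0,0,0]

```text
t: 15.85
position: [0.6301, 0.0383, 0.1344]
orientation: [-1.212, 1.204, -1.204]
force: [-0.2, -0.3, 0.5]
width: 0.195
```

```bash
cat > seam.py <<'E'
from plan import *
import sys
C=np.array([.6005,.0334]);r=.0298;a0=np.radians(9.5);n=98;st=np.radians(3.75)
s=bot.state();print(s['t'],s['position'].round(4),s['width'],s['force'].round(2),s['ft_torque'].round(3))
R=Ro.from_rotvec(s['orientation']).as_matrix()
p=np.array([*(C+r*np.array([np.cos(a0),np.sin(a0)])),0]);out=[]
for k in range(1,n+1):
    a=a0-st*k; g=np.array([C[0]+r*np.cos(a),C[1]+r*np.sin(a),0])
    d=(R.T@(g-p)*1000).round(1); d[1]=0; p=p+R@(d/1000); p[2]=0; out.append([float(d[0]),0,float(d[2]),0])
    if k%8==0 or k==n: print(k,out); out=[]
E
python3 seam.py
python3 - <<'E'
from h import *
d=shot('side','d12.png')
d=shot('wrist','w12.png')
c=d['img'][130:260,200:380];c=cv2.resize(c,None,fx=4,fy=4,interpolation=cv2.INTER_CUBIC)
cv2.imwrite('pics/w12c.png',cv2.cvtColor(c,cv2.COLOR_RGB2BGR))
E
```

```text
15.85 [0.6301 0.0383 0.1344] 0.19492459380368599 [-0.21 -0.34  0.49] [ 0.041 -0.15  -0.002]
8 [[1.9, 0, 0.2, 0], [2.0, 0, 0.2, 0], [1.9, 0, -0.0, 0], [2.0, 0, -0.2, 0], [1.9, 0, -0.2, 0], [1.9, 0, -0.4, 0], [1.9, 0, -0.5, 0], [1.8, 0, -0.7, 0]]
16 [[1.8, 0, -0.7, 0], [1.8, 0, -0.9, 0], [1.7, 0, -1.0, 0], [1.6, 0, -1.1, 0], [1.5, 0, -1.2, 0], [1.5, 0, -1.3, 0], [1.4, 0, -1.4, 0], [1.2, 0, -1.4, 0]]
24 [[1.2, 0, -1.6, 0], [1.1, 0, -1.6, 0], [1.0, 0, -1.7, 0], [0.8, 0, -1.8, 0], [0.8, 0, -1.8, 0], [0.6, 0, -1.8, 0], [0.5, 0, -1.9, 0], [0.3, 0, -1.9, 0]]
32 [[0.3, 0, -1.9, 0], [0.1, 0, -2.0, 0], [-0.0, 0, -1.9, 0], [-0.1, 0, -2.0, 0], [-0.3, 0, -1.9, 0], [-0.4, 0, -1.9, 0], [-0.5, 0, -1.9, 0], [-0.6, 0, -1.9, 0]]
40 [[-0.8, 0, -1.8, 0], [-0.9, 0, -1.7, 0], [-1.0, 0, -1.7, 0], [-1.0, 0, -1.6, 0], [-1.2, 0, -1.5, 0], [-1.3, 0, -1.5, 0], [-1.4, 0, -1.4, 0], [-1.5, 0, -1.3, 0]]
48 [[-1.5, 0, -1.1, 0], [-1.7, 0, -1.1, 0], [-1.7, 0, -1.0, 0], [-1.7, 0, -0.8, 0], [-1.8, 0, -0.8, 0], [-1.9, 0, -0.6, 0], [-1.9, 0, -0.5, 0], [-1.9, 0, -0.3, 0]]
56 [[-1.9, 0, -0.3, 0], [-2.0, 0, -0.1, 0], [-1.9, 0,
[... 203 characters left out ...]
, [-1.5, 0, 1.3, 0], [-1.3, 0, 1.4, 0], [-1.3, 0, 1.5, 0]]
72 [[-1.2, 0, 1.5, 0], [-1.1, 0, 1.7, 0], [-0.9, 0, 1.7, 0], [-0.9, 0, 1.7, 0], [-0.7, 0, 1.8, 0], [-0.6, 0, 1.9, 0], [-0.5, 0, 1.8, 0], [-0.4, 0, 2.0, 0]]
80 [[-0.3, 0, 1.9, 0], [-0.1, 0, 1.9, 0], [0.0, 0, 2.0, 0], [0.2, 0, 1.9, 0], [0.2, 0, 2.0, 0], [0.4, 0, 1.9, 0], [0.5, 0, 1.9, 0], [0.7, 0, 1.8, 0]]
88 [[0.7, 0, 1.8, 0], [0.9, 0, 1.7, 0], [1.0, 0, 1.7, 0], [1.1, 0, 1.6, 0], [1.2, 0, 1.6, 0], [1.3, 0, 1.5, 0], [1.3, 0, 1.3, 0], [1.5, 0, 1.3, 0]]
96 [[1.6, 0, 1.2, 0], [1.6, 0, 1.1, 0], [1.7, 0, 0.9, 0], [1.7, 0, 0.9, 0], [1.9, 0, 0.7, 0], [1.8, 0, 0.6, 0], [1.9, 0, 0.5, 0], [1.9, 0, 0.4, 0]]
98 [[1.9, 0, 0.2, 0], [2.0, 0, 0.2, 0]]
```

View pics/w12c.png

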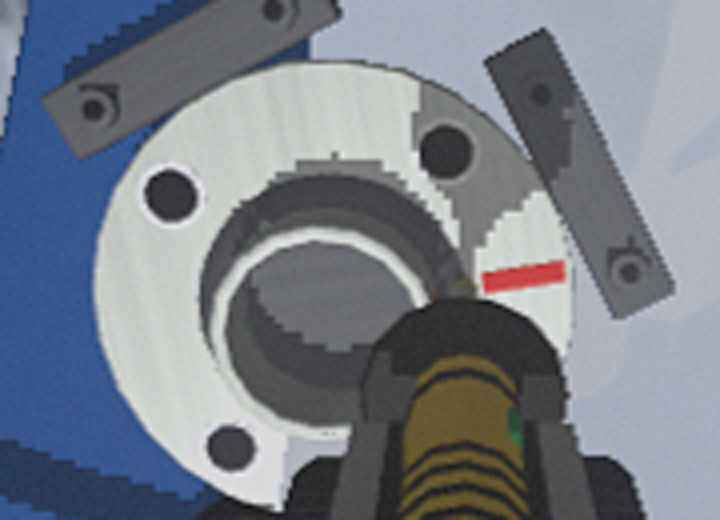

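Force z rose by about 1.3 N, consistent with 5–6 mm of tip press. The tip ball at crop (460,285) sits on the weld in line with the red mark. Starting the turn.

Request:
carry_out:
  commands:
    - [1.9,0,0.2,0]
    - [2.0,0,0.2,0]
    - [1.9,0,0,0]
    - [2.0,0,-0.2,0]
    - [1.9,0,-0.2,0]
    - [1.9,0,-0.4,0]
    - [1.9,0,-0.5,0]
    - [1.8,0,-0.7,0]

```text
t: 16.75
position: [0.6285, 0.0227, 0.1345]
orientation: [-1.212, 1.204, -1.204]
force: [2.4, -0.1, 0.2]
width: 0.195
```

Request:
carry_out:
  commands:
    - [1.8,0,-0.7,0]
    - [1.8,0,-0.9,0]
    - [1.7,0,-1.0,0]
    - [1.6,0,-1.1,0]
    - [1.5,0,-1.2,0]
    - [1.5,0,-1.3,0]
    - [1.4,0,-1.4,0]
    - [1.2,0,-1.4,0]

```text
t: 17.55
position: [0.6192, 0.0102, 0.1343]
orientation: [-1.213, 1.204, -1.204]
force: [1.0, -0.6, -0.2]
width: 0.197
```

```bash
cat > chk.py <<'E'
from plan import *
s=bot.state();p=s['position'];v=p[:2]-[.6005,.0334]
print(s['t'],p.round(4),'r',np.hypot(*v).round(4),'ang',np.degrees(np.arctan2(v[1],v[0])).round(1),s['force'].round(2),s['ft_torque'].round(3));print(Ro.from_rotvec(s['orientation']).as_matrix().round(4)[:,1])
E
python3 chk.py
```

```text
17.55 [0.6192 0.0102 0.1343] r 0.0298 ang -51.1 [ 1.   -0.65 -0.16] [-0.151 -0.421 -0.019]
[-4.e-04 -2.e-04 -1.e+00]
```

Request:
carry_out:
  commands:
    - [1.2,0,-1.6,0]
    - [1.1,0,-1.6,0]
    - [1.0,0,-1.7,0]
    - [0.8,0,-1.8,0]
    - [0.8,0,-1.8,0]
    - [0.6,0,-1.8,0]
    - [0.5,0,-1.9,0]
    - [0.3,0,-1.9,0]

```text
t: 18.35
position: [0.6052, 0.004, 0.1344]
orientation: [-1.213, 1.204, -1.204]
force: [0.7, -0.5, -0.4]
width: 0.192
```

Request:
carry_out:
  commands:
    - [0.3,0,-1.9,0]
    - [0.1,0,-2.0,0]
    - [0,0,-1.9,0]
    - [-0.1,0,-2.0,0]
    - [-0.3,0,-1.9,0]
    - [-0.4,0,-1.9,0]
    - [-0.5,0,-1.9,0]
    - [-0.6,0,-1.9,0]

```text
t: 19.15
position: [0.5898, 0.0055, 0.1344]
orientation: [-1.213, 1.204, -1.204]
force: [0.8, -2.0, 0.1]
width: 0.19
```

```bash
python3 chk.py
```

```text
19.15 [0.5898 0.0055 0.1344] r 0.0299 ang -111.1 [ 0.83 -2.02  0.1 ] [-0.343  0.043  0.005]
[-3.e-04  0.e+00 -1.e+00]
```

Request:
carry_out:
  commands:
    - [-0.8,0,-1.8,0]
    - [-0.9,0,-1.7,0]
    - [-1.0,0,-1.7,0]
    - [-1.0,0,-1.6,0]
    - [-1.2,0,-1.5,0]
    - [-1.3,0,-1.5,0]
    - [-1.4,0,-1.4,0]
    - [-1.5,0,-1.3,0]

```text
t: 19.95
position: [0.5773, 0.0144, 0.1344]
orientation: [-1.213, 1.204, -1.204]
force: [-0.5, -2.3, 0.6]
width: 0.193
```

Request:
carry_out:
  commands:
    - [-1.5,0,-1.1,0]
    - [-1.7,0,-1.1,0]
    - [-1.7,0,-1.0,0]
    - [-1.7,0,-0.8,0]
    - [-1.8,0,-0.8,0]
    - [-1.9,0,-0.6,0]
    - [-1.9,0,-0.5,0]
    - [-1.9,0,-0.3,0]

```text
t: 20.75
position: [0.5709, 0.0287, 0.1343]
orientation: [-1.213, 1.204, -1.204]
force: [-1.3, -2.0, 0.2]
width: 0.194
```

```bash
python3 chk.py; python3 - <<'E'
from h import *
d=shot('wrist','w13.png')
c=d['img'][130:260,250:430];c=cv2.resize(c,None,fx=4,fy=4,interpolation=cv2.INTER_CUBIC)
cv2.imwrite('pics/w13c.png',cv2.cvtColor(c,cv2.COLOR_RGB2BGR))
E
```

```text
20.75 [0.5709 0.0287 0.1343] r 0.03 ang -171.1 [-1.32 -1.98  0.25] [-0.596  0.61  -0.073]
[-5.e-04  1.e-04 -1.e+00]
```

View pics/w13c.png

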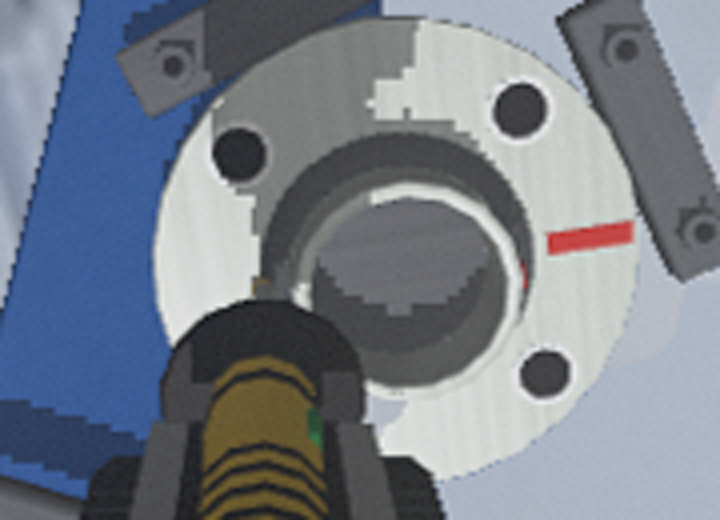

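```bash
python3 - <<'E'
from h import *
import pickle
d=shot('wrist','w14.png');pickle.dump(d,open('w14.pkl','wb'))
s=bot.state();p=s['position'];print(p.round(4),s['force'].round(2),s['ft_torque'].round(3))
up=6;u0,v0=270,140
c=cv2.resize(d['img'][v0:v0+95,u0:u0+130],None,fx=up,fy=up,interpolation=cv2.INTER_CUBIC)
for C,col in(((.6005,.0334),(0,255,0)),((.6000,.0334),(255,255,0))):
  for r,z in((.032,.024),(.055,.024),(.024,.046)):
    poly=np.array([(proj(d,[C[0]+r*np.cos(q),C[1]+r*np.sin(q),z])-[u0,v0]+.5)*up for q in np.linspace(0,2*np.pi,160)]).astype(int)
    cv2.polylines(c,[poly],True,col,1)
q=((proj(d,p+[0,0,-.112+.0055+.003])-[u0,v0]+.5)*up).astype(int);cv2.circle(c,tuple(int(x) for x in q),3,(255,0,255),-1)
cv2.imwrite('pics/w14c.png',cv2.cvtColor(c,cv2.COLOR_RGB2BGR))
E
python3 fl.py w14.pkl | grep -v "th [678]0"
```

```text
[0.5705 0.0287 0.1342] [-3.06 -0.83  0.98] [-0.157  1.016  0.043]
th 100 n 120 ctr [0.636  0.0078] r 0.0051 sd 8e-05 ellcenter px [386. 223.]
th 100 n 150 ctr [0.565  0.0586] r 0.0058 sd 0.00013 ellcenter px [309.8 168.3]
th 100 n 140 ctr [0.6257 0.0688] r 0.0052 sd 9e-05 ellcenter px [379.8 157.1]
th 120 n 128 ctr [0.636  0.0078] r 0.0054 sd 8e-05 ellcenter px [386.  223.1]
th 120 n 161 ctr [0.5651 0.0586] r 0.0062 sd 0.00017 ellcenter px [309.9 168.2]
th 120 n 146 ctr [0.6258 0.0687] r 0.0055 sd 8e-05 ellcenter px [379.9 157.2]
rim n 588 z 0.04635450966049481
rim outer fit z.046 [0.60089569 0.03366176 0.02215939] 0.0014629012653614541
face z 0.17677429057547137
mark [0.64329636 0.0403711 ] 115
```

View pics/w14c.png

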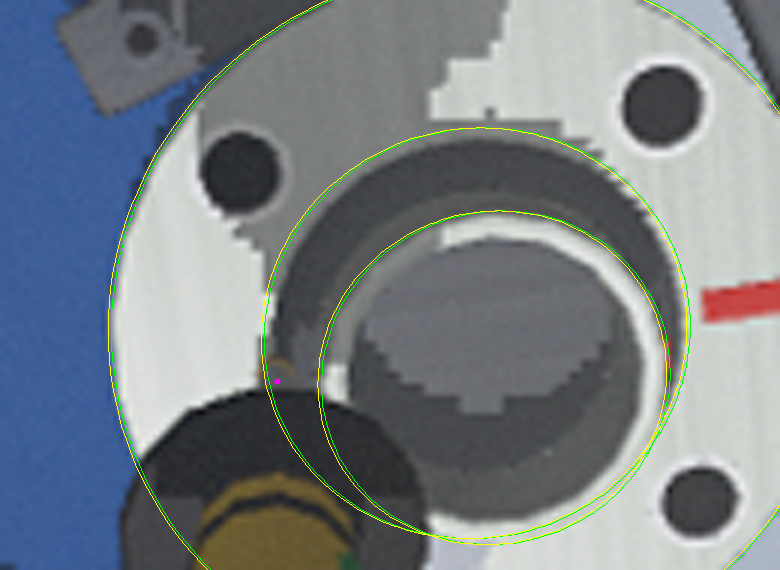

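The tip is on the weld where predicted (magenta dot on the ball), and centre estimates agree within about 0.4 mm. I'll continue with a 0.3 mm nudge towards +x.

Request:
carry_out:
  commands:
    - [-1.9,0,-0.1,0]
    - [-2.0,0,0.0,0]
    - [-1.9,0,0,0]
    - [-2.0,0,0.1,0]
    - [-1.9,0,0.3,0]
    - [-1.9,0,0.4,0]
    - [-1.9,0,0.5,0]
    - [-1.8,0,0.6,0]

```text
t: 21.65
position: [0.5728, 0.044, 0.1344]
orientation: [-1.213, 1.204, -1.204]
force: [-2.5, -2.1, -0.0]
width: 0.196
```

Request:
carry_out:
  commands:
    - [-1.8,0,0.8,0]
    - [-1.8,0,0.9,0]
    - [-1.6,0,0.9,0]
    - [-1.7,0,1.1,0]
    - [-1.5,0,1.2,0]
    - [-1.5,0,1.3,0]
    - [-1.3,0,1.4,0]
    - [-1.3,0,1.5,0]

```text
t: 22.45
position: [0.5821, 0.0566, 0.1345]
orientation: [-1.212, 1.204, -1.204]
force: [-1.3, 1.2, -0.0]
width: 0.194
```

```bash
python3 chk.py
```

```text
22.45 [0.5821 0.0566 0.1345] r 0.0296 ang 128.4 [-1.28  1.24 -0.04] [ 0.142  0.44  -0.022]
[ 2.e-04  2.e-04 -1.e+00]
```

Request:
carry_out:
  commands:
    - [-1.2,0,1.5,0]
    - [-1.1,0,1.7,0]
    - [-0.9,0,1.7,0]
    - [-0.9,0,1.7,0]
    - [-0.7,0,1.8,0]
    - [-0.6,0,1.9,0]
    - [-0.5,0,1.8,0]
    - [-0.4,0,2.0,0]

```text
t: 23.25
position: [0.5962, 0.0629, 0.1344]
orientation: [-1.212, 1.204, -1.204]
force: [-1.0, 0.7, 0.2]
width: 0.197
```

Request:
carry_out:
  commands:
    - [-0.3,0,1.9,0]
    - [-0.1,0,1.9,0]
    - [0,0,2.0,0]
    - [0.2,0,1.9,0]
    - [0.2,0,2.0,0]
    - [0.4,0,1.9,0]
    - [0.5,0,1.9,0]
    - [0.7,0,1.8,0]

```text
t: 24.05
position: [0.6115, 0.0612, 0.1344]
orientation: [-1.212, 1.204, -1.204]
force: [-1.0, 1.8, 0.5]
width: 0.192
```

```bash
python3 chk.py
```

```text
24.05 [0.6115 0.0612 0.1344] r 0.0299 ang 68.4 [-1.01  1.8   0.5 ] [ 0.598  0.149 -0.031]
[ 2.e-04 -0.e+00 -1.e+00]
```

Request:
carry_out:
  commands:
    - [0.7,0,1.8,0]
    - [0.9,0,1.7,0]
    - [1.0,0,1.7,0]
    - [1.1,0,1.6,0]
    - [1.2,0,1.6,0]
    - [1.3,0,1.5,0]
    - [1.3,0,1.3,0]
    - [1.5,0,1.3,0]

```text
t: 24.85
position: [0.624, 0.0522, 0.1344]
orientation: [-1.212, 1.204, -1.204]
force: [-0.3, 0.2, 0.5]
width: 0.194
```

Request:
carry_out:
  commands:
    - [1.6,0,1.2,0]
    - [1.6,0,1.1,0]
    - [1.7,0,0.9,0]
    - [1.7,0,0.9,0]
    - [1.9,0,0.7,0]
    - [1.8,0,0.6,0]
    - [1.9,0,0.5,0]
    - [1.9,0,0.2,0]

```text
t: 25.65
position: [0.6302, 0.038, 0.1344]
orientation: [-1.213, 1.204, -1.204]
force: [0.6, -0.4, -0.3]
width: 0.192
```

```bash
python3 chk.py
```

```text
25.65 [0.6302 0.038  0.1344] r 0.03 ang 8.8 [ 0.56 -0.43 -0.29] [-0.052 -0.041  0.017]
[ 2.e-04 -3.e-04 -1.e+00]
```

Request:
carry_out:
  commands:
    - [1.9,0,0.1,0]
    - [1.2,0,0,0]
    - [0,0,0,0]
    - [0,-4,0,0]
    - [0,-8,0,0]
    - [0,-20,0,0]
    - [0,-30,0,0]
    - [0,-30,0,0]

```text
t: 26.45
position: [0.6289, 0.0353, 0.2274]
orientation: [-1.215, 1.206, -1.203]
force: [-0.1, -0.8, -0.6]
width: 0.195
```

```bash
python3 - <<'E'
from plan import *
s=bot.state();print(s['t'],s['position'].round(4),s['force'].round(2))
# command is approx:
start=[.6302,.0348,.2264]
R=Ro.from_rotvec(s['orientation']).as_matrix()
print((R.T@(np.array([.5043,-.2868,.2390])-start)*1000).round(1), yaw(R))
E
```

```text
26.45 [0.6289 0.0353 0.2274] [-0.12 -0.82 -0.59]
[ 320.7  -12.2 -128.2] -0.007101564339405483
```

Request:
carry_out:
  commands:
    - [20,-6,-8,0]
    - [36,-6,-14,0]
    - [40,-0.2,-16,0]
    - [40,0,-16,0]
    - [40,0,-16,0]
    - [40,0,-16,0]
    - [40,0,-16,0]
    - [30,0,-12,0]

```text
t: 27.25
position: [0.5163, -0.2534, 0.239]
orientation: [-1.213, 1.206, -1.204]
force: [1.7, 0.0, -0.9]
width: 0.197
```

Request:
carry_out:
  commands:
    - [20,0,-8,0]
    - [10,0,-4,0]
    - [4.7,0,-2.2,0]
    - [0,0,0,0]
    - [0,0,0,0]
    - [0,0,0,0]
    - [0,0,0,0]
    - [0,0,0,0]

```text
t: 28.05
position: [0.5044, -0.2859, 0.2386]
orientation: [-1.213, 1.204, -1.204]
force: [0.1, 0.2, -1.5]
width: 0.197
```

```bash
python3 - <<'E'
from plan import *
import pickle
d=shot('wrist','w15.png');pickle.dump(d,open('w15.pkl','wb'))
s=bot.state();p=s['position'];print(s['t'],p.round(4),s['orientation'],s['force'].round(2))
up=6;u0,v0=260,160
c=cv2.resize(d['img'][v0:v0+95,u0:u0+110],None,fx=up,fy=up,interpolation=cv2.INTER_CUBIC)
for r,z in((.014,.095),(.041,.0)):
    poly=np.array([(proj(d,[.5043+r*np.cos(q),-.2865+r*np.sin(q),z])-[u0,v0]+.5)*up for q in np.linspace(0,2*np.pi,160)]).astype(int)
    cv2.polylines(c,[poly],True,(0,255,0),1)
cv2.imwrite('pics/w15c.png',cv2.cvtColor(c,cv2.COLOR_RGB2BGR))
A,u,v=pts(d,np.ones(d['depth'].shape,bool));k=(np.hypot(A[:,0]-.504,A[:,1]+.2865)<.02)&(abs(A[:,2]-.095)<.003);A=A[k];print(k.sum(),A.min(0),A.max(0))
E
```

```text
28.1 [ 0.5044 -0.286   0.2386] [-1.212736    1.20368464 -1.20366295] [-0.19 -1.25 -1.17]
329 [ 0.48721363 -0.30012859  0.09206768] [ 0.52108359 -0.26923471  0.09746847]
```

View pics/w15c.png

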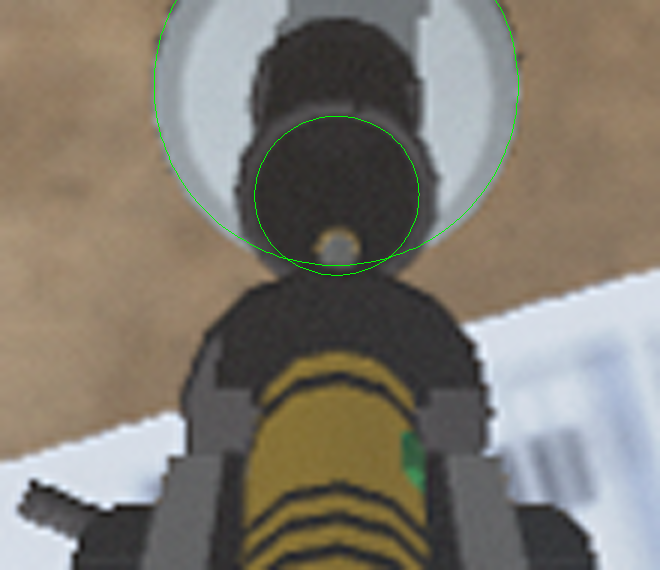

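The mouth overlay and the tip line up. TCP y needs +0.8 mm in tool x to match the grasp position. Inserting.

Request:
carry_out:
  commands:
    - [0.8,5,0,0]
    - [0,14,0,0]
    - [0,15,0,0]
    - [0,15,0,0]
    - [0,15,0,0]
    - [0,15,0,0]
    - [0,10,0,0]
    - [0,6,0,0]

```text
t: 28.9
position: [0.5038, -0.2869, 0.1426]
orientation: [-1.213, 1.205, -1.203]
force: [-0.4, -0.4, -0.1]
width: 0.194
```

Request:
carry_out:
  commands:
    - [0,2,0,0]
    - [0,1.5,0,0]
    - [0,1,0,0]
    - [0,0.5,0,0]
    - [0,0,0,0]
    - [0,0,0,0]
    - [0,0,0,0]
    - [0,0,0,0]

```text
t: 29.7
position: [0.5046, -0.2874, 0.1393]
orientation: [-1.212, 1.203, -1.205]
force: [-0.7, 0.6, 6.1]
width: 0.195
```

```bash
python3 chk.py
```

```text
29.7 [ 0.5046 -0.2874  0.1393] r 0.3349 ang -106.7 [-0.72  0.62  6.06] [ 0.174  0.25  -0.035]
[ 1.e-03 -7.e-04 -1.e+00]
```

TCP z is 0.1393, the same as at grasp, with 6 N up: the collar is seated. Opening the jaws.

Request:
carry_out:
  commands:
    - [0,0,0,0]
    - [0,0,0,0]
    - [0,0,0,0]
    - [0,0,0,0]
    - [0,0,0,0]
    - [0,0,0,0]
    - [0,0,0,0]
    - [0,0,0,0]
  jaw: 0.4

```text
t: 30.5
position: [0.5042, -0.2871, 0.1386]
orientation: [-1.212, 1.204, -1.204]
force: [-0.1, 0.3, 0.1]
width: 0.695
```

Request:
carry_out:
  commands:
    - [0,-8,0,0]
    - [0,-15,0,0]
    - [0,-20,0,0]
    - [0,-25,0,0]
    - [0,-25,0,0]
    - [-20,-20,0,0]
    - [-20,-10,0,0]
    - [-20,0,0,0]

```text
t: 31.3
position: [0.5043, -0.2263, 0.2633]
orientation: [-1.212, 1.202, -1.206]
force: [0.9, -0.6, -0.8]
width: 0.701
```

Request:
carry_out:
  commands:
    - [-20,0,2,0]
    - [-20,0,2,0]
    - [-20,0,2,0]
    - [-10,0,2,0]
    - [0,0,0,0]
    - [0,0,0,0]
    - [0,0,0,0]
    - [0,0,0,0]

```text
t: 32.1
position: [0.5112, -0.1578, 0.2615]
orientation: [-1.212, 1.205, -1.205]
force: [0.5, -0.5, 0.4]
width: 0.7
```

```bash
python3 - <<'E'
from plan import *
import pickle
d=shot('wrist','w16.png');e=shot('scene','s16.png')
s=bot.state();p=s['position'];print(s['t'],p.round(4),s['orientation'],s['force'].round(2),s['width'])
h=cv2.cvtColor(e['img'],cv2.COLOR_RGB2HSV); my=(h[...,0]>18)&(h[...,0]<34)&(h[...,1]>120)
P,u,v=pts(e,my); k=(np.hypot(u-399,v-257)<30)&(P[:,2]>.08); Y=P[k]
print('pen',len(Y),Y.mean(0),Y.min(0),Y.max(0))
for a in np.arange(.09,.2,.01):
    q=Y[(Y[:,2]>a)&(Y[:,2]<a+.01)]
    if len(q): print(round(a,2),q.mean(0).round(4),len(q))
A,u,v=pts(d,np.ones(d['depth'].shape,bool));k=(np.hypot(A[:,0]-.504,A[:,1]+.2865)<.03)&(A[:,2]>.17);print(k.sum(),A[k].max(0) if k.any() else '')
k=(np.hypot(A[:,0]-.504,A[:,1]+.2865)<.02)&(A[:,2]>.09)&(A[:,2]<.105);print(k.sum(),A[k].mean(0) if k.any() else '', np.percentile(A[k][:,2],[10,50,90]) if k.any() else '')
m=redmask(d['img']);P,u,v=pts(d,m);k=(np.hypot(P[:,0]-.491,P[:,1]+.016)<.04)&(P[:,2]>.083);c=P[k].mean(0);print('knob',k.sum(),c,np.degrees(np.arctan2(c[1]+.043,c[0]-.5763)))
cv2.imwrite('pics/s16c.png',cv2.cvtColor(cv2.resize(e['img'][190:320,270:440],None,fx=4,fy=4,interpolation=cv2.INTER_CUBIC),cv2.COLOR_RGB2BGR))
E
```

```text
32.2 [ 0.5112 -0.1577  0.2615] [-1.21226575  1.20473495 -1.20458873] [ 0.2  -0.55 -0.49] 0.6996964501148569
pen 202 [ 0.49811424 -0.29060085  0.13735693] [ 0.4912982  -0.29954372  0.0980767 ] [ 0.51528994 -0.27844361  0.18100268]
0.09 [ 0.5015 -0.2899  0.099 ] 12
0.1 [ 0.4979 -0.291   0.1054] 28
0.11 [ 0.4989 -0.2908  0.1149] 22
0.12 [ 0.4976 -0.2902  0.1248] 22
0.13 [ 0.4986 -0.2908  0.1344] 23
0.14 [ 0.4972 -0.2906  0.1452] 24
0.15 [ 0.4978 -0.29    0.1553] 23
0.16 [ 0.4982 -0.2912  0.1649] 22
0.17 [ 0.4973 -0.2905  0.1752] 25
0.18 [ 0.4934 -0.2891  0.181 ] 1
78 [ 0.51322418 -0.2776576   0.17818359]
442 [ 0.50495098 -0.27984305  0.09942356] [0.09521752 0.10029053 0.10137218]
knob 211 [ 0.49140273 -0.01748187  0.08562268] 163.2704570179966
```

View pics/w16.png

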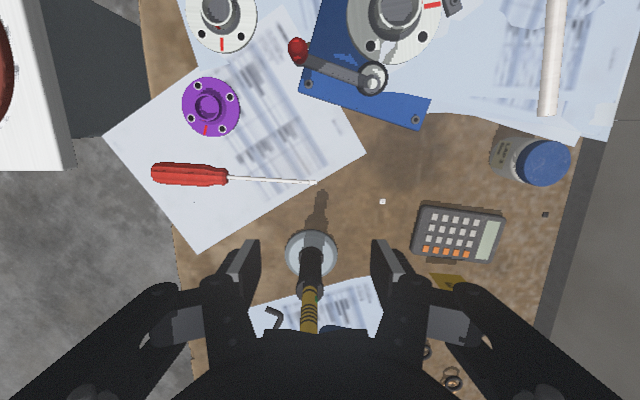

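View pics/s16c.png

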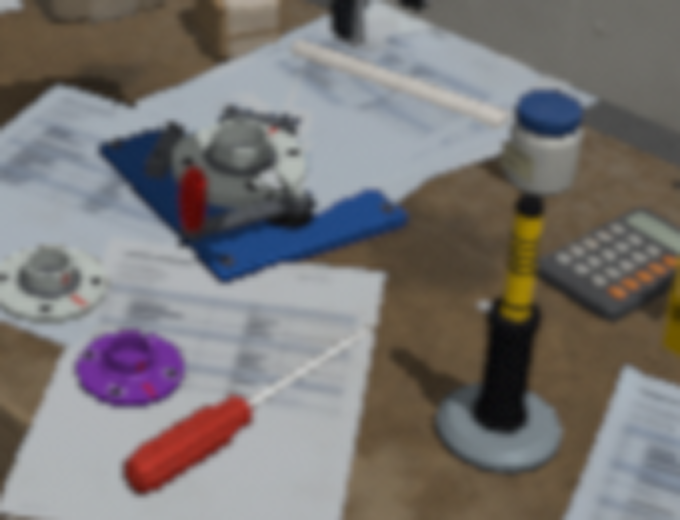

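The pen is back with the same height profile as at the start (collar top 0.100, vertical within about 1 mm). The lever is still clamped and the bystanders are unmoved in both views. Handing in.

```bash
python3 -c "
from cell import bot
print(bot.state()['t']); print(bot.hand_in())"
```

```text
32.2
the job is handed in; nothing more can be done
None
```

I clamped the flange, ran the pen once round the weld, put it back in its stand, and handed in at 32.2 s of the 72 s allowed. No verdict was reported, so what follows rests on my own checks.

- **Clamp:** I swung the cam lever until it stopped moving. The push rose from 8 N to 20 N with almost no travel, at 162.4° against the 162.3° I expected for the end stop. After I let go it read 162.9°, then 163.3° at the end. I put that 0.9° (about 0.015 rad) down to the camera's viewing angle, but a tiny spring-back can't be fully ruled out.
- **Weld run:** One full clockwise turn at about 19.5 mm/s, from the red mark and about 6° past it. The arm's measured radius stayed at 29.6–30.0 mm (29.8 asked) and its height held within 0.2 mm.
    - The pen was vertical, and I aimed for about 5 mm of tip press. The force rise of about 1.3 N when the tip first touched agrees with that, but I could not read the tip itself.
    - Different fits of the flange centre disagreed by up to 0.5 mm, so I nudged the path by 0.2–0.3 mm partway round. I also paused for about 0.1 s at the halfway point to take two pictures.
- **Pen back:** It went in to the same height as when I took it, with 6 N upward from the seated collar. After release, its height and uprightness matched the first picture within about 1 mm.
- **Bench:** The bystanders in the final wrist and scene views look unmoved; I checked this by eye and did not measure each one. The gripper is clear of everything.

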